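Hook a nest plate into a test fixture, press it into its catch, open the air

TASK

Load the loose nest plate, with the board on it, into the air-operated test fixture on the bench mat: take it by its handle, rest its thin heel edge on the fixture with the plate tilted and slide that edge home under the steel lip, then lower the plate without dropping it and press its far end down until it lies flush and the spring catch has snapped over it. Only then turn the lever of the fixture's air cock a quarter turn to its stop, so that it points along the pipe. Leave the other things on the bench where they are.

Things in the scene. Friction and masses are not known exactly. Their poses are not given: they have to be found in the camera images.
- nest_plate: Loose bare grey metal plate, 0.55 to 0.95 kg, flat on the belt: green board on its heel half, black bow handle across its middle. 190 (x) x 140 (y) x 8 mm. Origin: centre of the underside; x runs from heel to front end, z up. Board parts reach 20 mm above the underside, a terminal strip at x = 28 to 34 mm 15 mm; the front 55 mm is bare.
- plate_handle (a point): Centre of the plate's handle bar: x +12, y 0, z +52 mm in the plate's frame. The bar is 12 x 12 mm, flat-sided, along the plate's y, 100 mm clear between its legs and 38 mm clear above the plate. Gripped with the fingers closing along the plate's x, the plate follows the hand's tilt; its centre of mass is about 12 mm to the heel side of the bar.
- plate_heel (a point): Middle of the plate's lower heel edge: x -95, y 0, z 0 mm in the plate's frame. The heel is a tongue: the last 12 mm of the plate, full width, stepped down on top to 6 mm thick.
- press_spot (a point): Bare patch on the plate's top face near its front end, where to press: x +76, y 0, z +8 mm in the plate's frame.
- fixture: Fixed test fixture on the mat. Origin: centre of the plate's place, at bench height; x runs from the heel stop (robot side) to the catch (far side), z up. The loaded plate's underside rests at z = 30 mm on rails along its whole length at y = +-48 to +-66 mm and cross rails at the ends; the black probe block between them is lower. A jig and meters up to 270 mm high stand beyond world x = 0.7 m.
- heel_slot (a point): Foot of the heel stop, inside the slot: x -96.5, y 0, z +30 mm in the fixture's frame; the plate's heel edge belongs here, full against the stop. The slot is 10 mm high. The stop and catch housing leave 3 mm play along x, less than the lip covers: the plate goes in only tilted, about 20 degrees (25 at most), heel low.
- lip_edge (a point): Middle of the lower free edge of the steel lip over the slot: x -89.5, y 0, z +40 mm in the fixture's frame. The lip and the two side cheeks have their top at z = 47 mm. The cheeks run from x -97 to -50 mm, 73 mm either side of the middle (3 mm play each side), flared over the last 12 mm.
- catch_nose (a point): Tip of the catch bolt's bevelled nose (22 mm wide) with the bolt out: x +90.4, y 0, z +39.5 mm in the fixture's frame; moves with the bolt. The bevel rises from it to x +96.5, z +52 mm. The catch housing stands at x +96.5 to +120, y +-24 mm, top at z 59 mm; a pull knob behind reaches x +142 mm.
- catch (a joint): Sprung catch bolt, metres: 0 = out, up to 0.010 = pushed back; 3.5 N at 0, 5.6 N at 0.006. The plate's front edge meets the bevel some 17 mm above the seat (tilt about 0.09 rad); its weight carries it down only a few mm, so press with about 5 to 15 N. Caught: plate flat under the nose, bolt back out (under 0.002).
- air_cock (a joint): Quarter-turn lever of the brass ball valve on the fixture's right (-y) side, rad: 0 = shut, lever square to the pipe, pointing to fixture -y; grows counter-clockwise from above to 1.571 = open, lever along the pipe, pointing to fixture +x, at a hard stop. Starts at 0 to 0.15; friction 0.12 N m, stays where left.
- cock_pivot (a point): On the air cock's axis at the lever's height: x 0, y -100, z +55 mm in the fixture's frame. Below are a brass bonnet of 16 mm diameter and the pipe along the fixture's x, its top 33 mm above the bench (40 at the valve).
- cock_tip (a point): Outer end of the lever, 83 mm from the axis. Its black sleeve, 33 to 83 mm from the axis, is 13 mm wide and 9 mm high, its middle 55 mm above the bench; a fingertip can push it sideways.
- side_cutter: Bystander, leave alone: side cutters with blue grips, 110 mm long, on the belt. Origin: centre of its underside.
- solder_spool: Bystander, leave alone: reel of solder, 52 mm across, 36 mm high. Origin: centre of its underside.
- battery: Bystander, leave alone: flat battery pack, 36x56x11 mm. Origin: centre of its underside.
- usb_stick: Bystander, leave alone: memory stick, 17x52x8 mm. Origin: centre of its underside.
- connector: Bystander, leave alone: small connector block, 11x34x14 mm, on the belt between plate and fixture. Origin: centre of its underside.

How it is judged (in metres and radians):
On the way, in this order (a step that is already met when the one before it is completed fails the run):
1. the plate's heel edge is home under the lip while the plate is still tilted (x of plate_heel in the frame of fixture below -0.0905 m and z of plate_heel in the frame of fixture between 0.026 and 0.036 m and angle between the z axis of nest_plate and the z axis of fixture, either way round above 0.08 rad), for 0.1 s.
2. the plate lies flush in the fixture and the catch has snapped over it (angle between the z axis of nest_plate and the z axis of fixture, either way round below 0.025 rad and z of nest_plate in the frame of fixture between 0.027 and 0.033 m and x of nest_plate in the frame of fixture between -0.004 and 0.004 m and y of nest_plate in the frame of fixture between -0.006 and 0.006 m and x of plate_heel in the frame of fixture below -0.085 m and value of joint catch below 0.002 m), for 0.2 s.
At the end, for the whole second after the job is handed in: The plate lies flush in the fixture (within 0.025 rad, underside 27 to 33 mm up, within 4 mm of centre along and 6 mm across, heel under the lip), the catch bolt is out over its front edge (under 0.002 m), the air cock is open (over 1.48 rad) and the plate is at rest (all of step 2 and value of joint air_cock above 1.48 rad and linear speed of nest_plate below 0.01 m/s); the robot touches nothing.
It fails at once if the air cock is opened (past 0.6 rad) before the plate lies flush and caught (value of joint air_cock above 0.6 rad and not (angle between the z axis of nest_plate and the z axis of fixture, either way round below 0.025 rad and z of nest_plate in the frame of fixture between 0.027 and 0.033 m and x of nest_plate in the frame of fixture between -0.004 and 0.004 m and y of nest_plate in the frame of fixture between -0.006 and 0.006 m and x of plate_heel in the frame of fixture below -0.085 m and value of joint catch below 0.002 m)).
It fails at once if the plate is dropped or slammed down: it turns faster than 3.5 rad/s with its heel at the slot (distance between plate_heel and heel_slot below 0.03 m and angular speed of nest_plate above 3.5 rad/s).
It fails at once if another loose thing on the bench is moved by more than 40 mm (distance of any of side_cutter, solder_spool, battery, usb_stick, connector from where it was at the start of the episode above 0.04 m).
It also fails if it takes over 61 s, if anything falls off the work surface, if the arm or the gripper's body presses on something with over 40 N, if the wrist force passes 120 N, or if a joint passes its speed limit or range.

ROBOT

A 6-joint arm with a two-finger parallel gripper is mounted at the origin on the work surface; the furniture and walls round the work are solid. World frame = base frame: x ahead of the robot, y to its left, z up, the work surface at z = 0. Lengths are in mm, angles in rad, forces in N, time in s.
With the tool pointing down it reaches from about 275 to 750 mm from the base axis. Payload 10.2 kg.
Tool frame: the origin (TCP) lies at the very end of the fingers, on their centre line; the grasp point (between the pads) lies 19 mm behind it (ctrl.tcp_to_grasp is the distance from the TCP to the grasp point, in mm); z points along the fingers, y is the direction in which the jaws open and shut (so a half turn about z gives the same grasp; the last joint's range is limited). The gripper opens to 85 mm and grips with 20 to 120 N. Pads are 22 mm wide; open, the fingers measure 114 mm over their backs; the gripper's body (76 mm by 85 mm) begins 54 mm behind the grasp point. The pads swing forward as they close: fully open they stand 13 mm farther back than shut.
Start: joints at [1.122, 0.313, 1.498, -0, 1.331, -0.223], TCP at [117.553, 511.676, 231.294] pointing down, gripper open.
Joint ranges: [-2.94, 2.94], [-0.97, 2.17], [0.19, 2.56], [-1.23, 4.37], [0.02, 3.11], [-2.88, 2.88]. Speed limits (rad/s): [2.39, 2.39, 3.01, 3.14, 3.14, 3.14].

INTERFACE

Orientations are given as a unit quaternion [w, x, y, z].
In Python, from rig import ctrl, cams, job gives the robot as it stands. The module is installed in compiled form; this text tells all that it offers.
- The arm moves only by the tool drive_tool, never from a script. Its arguments are lists of equal length, an entry for each row: "gripper": the opening, from 0 (shut) to 1 (fully open); "dp": the shift along the tool's x, y, z normalised to -1 to 1, where 1 is 0.2 m, a list of three; "twist": the turn about the tool's z normalised to -1 to 1, where 1 is 90 degrees. In form: {"gripper": [gripper, ...], "dp": [[tx, ty, tz], ...], "twist": [twist, ...]}. A call has 1 to 20 rows; each row is the pose to reach, as a shift and turn from the pose commanded when the call began, along the tool's axes at that moment; what a row does not reach only later rows make up. A row lasts 1/10 s, in which the tool goes at most 50 mm and 8.59 degrees, less where a joint would pass 70% of its speed; a pose out of reach is approached as far as the arm can. A call with a number of a shift or a turn outside -1 to 1 is refused whole. A call with a gripper value outside its range is refused whole. The fingers move at their own pace and stop on an object; "newtons" is the grip in N (left out, the last holds). Time passes only in rows, so rows that repeat a pose let the fingers close. It gives the time, the measured TCP pose, the force and the opening at its end, in the units of the state.
- ctrl.sense(): the state, without advancing time (a new reading comes with each control period).
- cams.capture(name): name is "scene" or "top" or "wrist"; returns a dict with "pixels" (400x640x3 uint8, red, green, blue), "camera_matrix" (3x3 intrinsics, pixels), "k1" (the pictures are not rectified: a ray, as slopes to the right and down, at radius r is drawn at 1 + k1 r^2 times it, then the intrinsics apply), "xyz" and "orientation" of the camera in the world; the wrist camera has in their place "hand_eye" (4x4, takes a point from camera to tool coordinates, whose origin is the TCP and whose axes are the flange's). Camera axes: x right, y down, z forward; pixel columns grow to the right and rows downward; lengths in mm; the calibration is good to about 2 mm. A picture is of the moment at which its call begins: read the wrist's pose just before it. There is no depth.
- job.finish_job(): hands the job in, once; it reports no verdict.
The state is a dict: "time_s": time; "joints": joint angles; "dq": joint speeds; "tau": joint torques, N m; "eef_pos": TCP position; "ee_rot": TCP orientation; "force": force on the tool from outside, world axes, zero at the start; "wrist_torque": the same for the moment, N m; "grip_width": opening from 0.0 (shut) to 1.0 (fully open).
Only numpy, scipy, OpenCV 4.12 (cv2) and the standard library are available. Lean on these libraries where they do the work, as an engineer would, in place of code of your own. Each camera call takes 0.05 s, during which the arm holds its last target.

## Working session

There is one attempt and no reset: what is moved stays moved. The work goes in short steps, Python scripts to look and compute and a tool call to move; the robot and the scene stay as the last step left them, time stands still between calls to the robot, and variables do not carry over. Pictures are saved under pics/ and viewed, and the job is handed in when it is done.

Besides the shell and the picture viewer there is one more tool, called as name(argument=value, ...) on one line, values as JSON. drive_tool: Moves the arm, as the interface text tells. Scaled input: -1 to 1 covers 0.2 m each way for a shift and 90 degrees each way for a turn. Its arguments: {"type":"object","properties":{"gripper":{"type":"array","items":{"type":"number"}},"dp":{"type":"array","items":{"type":"array","items":{"type":"number"}}},"twist":{"type":"array","items":{"type":"number"}},"newtons":{"type":"number"}},"required":["gripper","dp","twist"]}

```bash
mkdir -p pics
python3 - <<'E'
from rig import ctrl,cams,job
import cv2,pickle
s=ctrl.sense(); print(s, ctrl.tcp_to_grasp)
for n in ["scene","top","wrist"]:
    c=cams.capture(n); cv2.imwrite(f"pics/{n}0.png",cv2.cvtColor(c["pixels"],cv2.COLOR_RGB2BGR)); pickle.dump(c,open(f"{n}0.pkl","wb"))
    print(n,{k:v for k,v in c.items() if k!="pixels"})
E
```

```text
{'time_s': 0.0, 'joints': array([ 1.12159795e+00,  3.13489385e-01,  1.49842284e+00, -1.43347146e-06,
        1.33101676e+00, -2.23389264e-01]), 'dq': array([-0.00020957, -0.00098444,  0.0002068 , -0.0004245 , -0.00214493,
       -0.00091026]), 'tau': array([-8.20798032e-04, -4.12276196e+01, -2.59739131e+01, -1.48974304e-04,
        4.32958695e-03,  4.04844670e-06]), 'eef_pos': array([117.43817743, 511.43513937, 230.72029115]), 'ee_rot': array([-2.19830822e-04,  1.12664642e-01,  9.93632846e-01, -6.30965870e-04]), 'force': array([-0.00478872, -0.23503597,  0.36764933]), 'wrist_torque': array([ 0.04828989,  0.00981119, -0.02708319]), 'grip_width': 1.0008322292166552} 18.700000000000003
scene {'camera_matrix': array([[435.26692311,   0.        , 319.17397101],
       [  0.        , 435.26692311, 196.46645981],
       [  0.        ,   0.        ,   1.        ]]), 'k1': -0.06385822260041484, 'xyz': array([  95.94589326, -626.74468752,  768.25909333]), 'orientation': array([-0.38510759,  0.87677529, -0.2633206 ,  0.1167026 ])}
top {'camera_matrix': array([[483.45349402,   0.        , 320.75961122],
       [  0.        , 483.45349402, 210.99873827],
       [  0.        ,   0.        ,   1.        ]]), 'k1': -0.0685475119693378, 'xyz': array([ 338.36571577,    9.40965118, 1215.1165239 ]), 'orientation': array([-0.05759699,  0.70900163, -0.69988426,  0.06450819])}
wrist {'camera_matrix': array([[348.04749889,   0.        , 318.55047842],
       [  0.        , 348.04749889, 197.84494761],
       [  0.        ,   0.        ,   1.        ]]), 'k1': -0.010220994254968193, 'hand_eye': array([[ 5.07882122e-04, -9.49779195e-01, -3.12920473e-01,
         8.00716568e+01],
       [ 9.99999718e-01,  3.09523229e-04,  6.83570663e-04,
        -4.68403913e-01],
       [-5.52385039e-04, -3.12920733e-01,  9.49779085e-01,
        -1.42869042e+02],
       [ 0.00000000e+00,  0.00000000e+00,  0.00000000e+00,
         1.00000000e+00]])}
```

View pics/scene0.png

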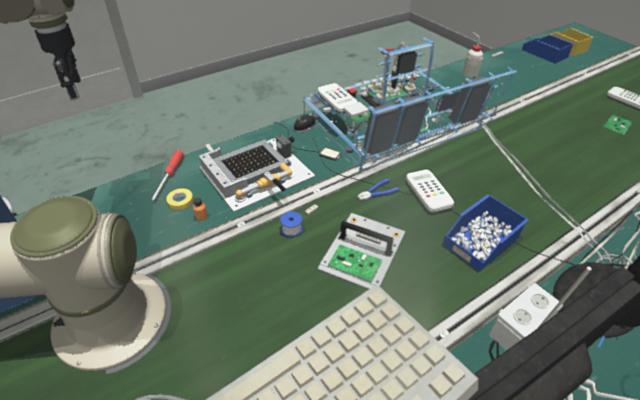

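View pics/top0.png

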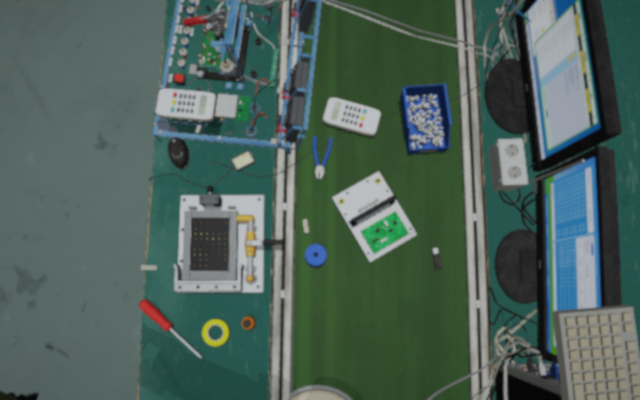

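View pics/wrist0.png

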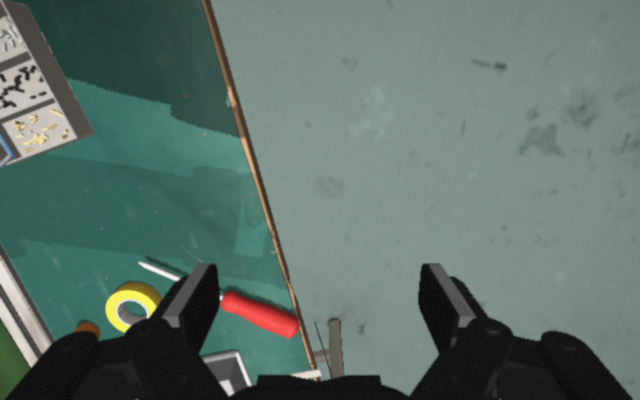

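```bash
cat > h.py <<'E'
import numpy as np,cv2,pickle
from scipy.spatial.transform import Rotation as R
def q2R(q): return R.from_quat([q[1],q[2],q[3],q[0]]).as_matrix()
def ext(c,s=None):
    if "xyz" in c: return q2R(c["orientation"]),np.array(c["xyz"])
    H=c["hand_eye"]; Rt=q2R(s["ee_rot"]); return Rt@H[:3,:3], Rt@H[:3,3]+s["eef_pos"]
def ray(c,uv,s=None):
    K=c["camera_matrix"]; d=np.array([(uv[0]-K[0,2])/K[0,0],(uv[1]-K[1,2])/K[1,1]])
    p=d.copy()
    for _ in range(20): p=d/(1+c["k1"]*(p@p))
    Rc,o=ext(c,s); return o,Rc@np.array([p[0],p[1],1])
def plane(c,uv,z,s=None):
    o,d=ray(c,uv,s); return (o+d*(z-o[2])/d[2])[:2]
def proj(c,P,s=None):
    Rc,o=ext(c,s); v=Rc.T@(np.array(P,float)-o); p=v[:2]/v[2]; p=p*(1+c["k1"]*(p@p)); K=c["camera_matrix"]
    return np.array([K[0,0]*p[0]+K[0,2],K[1,1]*p[1]+K[1,2]])
def tri(rs):
    A=np.zeros((3,3));b=np.zeros(3)
    for o,d in rs:
        d=d/np.linalg.norm(d);M=np.eye(3)-np.outer(d,d);A+=M;b+=M@o
    return np.linalg.solve(A,b)
def crop(c,x0,y0,x1,y1,k,fn):
    im=cv2.cvtColor(c["pixels"],cv2.COLOR_RGB2BGR)[y0:y1,x0:x1]; cv2.imwrite(fn,cv2.resize(im,None,fx=k,fy=k,interpolation=cv2.INTER_CUBIC))
E
python3 - <<'E'
from h import *
t=pickle.load(open("top0.pkl","rb"))
crop(t,160,160,300,310,5,"pics/tf.png") 
crop(t,290,120,460,280,4,"pics/tp.png")
E
python3 - <<'E'
import cv2
i=cv2.imread("pics/tf.png"); print(i.shape); cv2.imwrite("pics/tf2.png",cv2.resize(i,(560,600)))
E
```

```text
(750, 700, 3)
```

View pics/tf2.png

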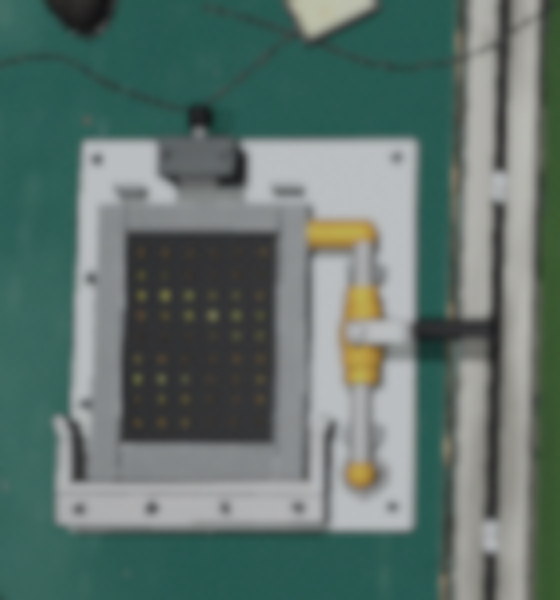

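View pics/tp.png

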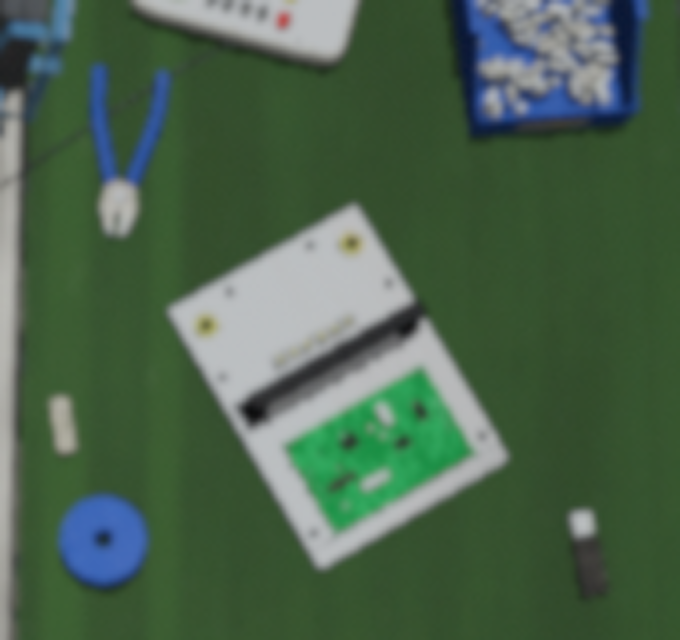

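Run:
```python
from h import *
t=pickle.load(open("top0.pkl","rb"))
C=[plane(t,(290+u/4-.4,120+v/4-.4),8) for u,v in [(167,311),(357,204),(508,460),(322,570)]]
FL,FR,HR,HL=C
print("plate corners",np.round(C,1)); print("centre",np.mean(C,0),"lens",[np.linalg.norm(C[i]-C[(i+1)%4]) for i in range(4)])
x=(FL+FR-HR-HL); y=(FL+HL-FR-HR); print("yaw",np.degrees(np.arctan2(x[1],x[0])),np.degrees(np.arctan2(-y[0],y[1])))
f=lambda u,v,z: plane(t,(160+u/4-.4,160+v/4-.4),z)
for n,u,v,z in [("lip edge L",58,483,47),("lip edge R",328,484,47),("rail L heel",98,480,30),("rail L front",99,206,30),("rail R front",312,206,30),("rail R heel",312,480,30),("hous topL near",162,176,59),("hous top R near",243,178,59),("hous L far",162,140,59),("hous R far",243,141,59),("tip",495,328,55),("pivot",352,332,55),("pipe low end",360,474,25),("pipe mid top",360,390,33)]:
    print(n,np.round(f(u,v,z),1))
s=pickle.load(open("scene0.pkl","rb"))
crop(s,190,120,330,220,5,"pics/sf.png"); crop(s,310,200,420,300,5,"pics/sp.png")
```

```text
plate corners [[ 584.9  -27.7]
 [ 657.1 -149.7]
 [ 492.1 -244. ]
 [ 421.5 -125.8]]
centre [ 538.9277084  -136.81219549] lens [np.float64(141.7691790287998), np.float64(190.02733188533244), np.float64(137.61774739721713), np.float64(190.58487836695107)]
yaw 30.356213274617833 30.727639038854736
lip edge L [368.4 349.6]
lip edge R [370.5 186.8]
rail L heel [371.1 330.1]
rail L front [540.4 339.3]
rail R front [542.3 206. ]
rail R heel [373.3 199.2]
hous topL near [554.6 293.7]
hous top R near [554. 244.]
hous L far [577.  294.9]
hous R far [577.  245.1]
tip [465.   88.5]
pivot [461.3 174.6]
pipe low end [377.5 170.8]
pipe mid top [428.2 171.5]
```

View pics/sf.png

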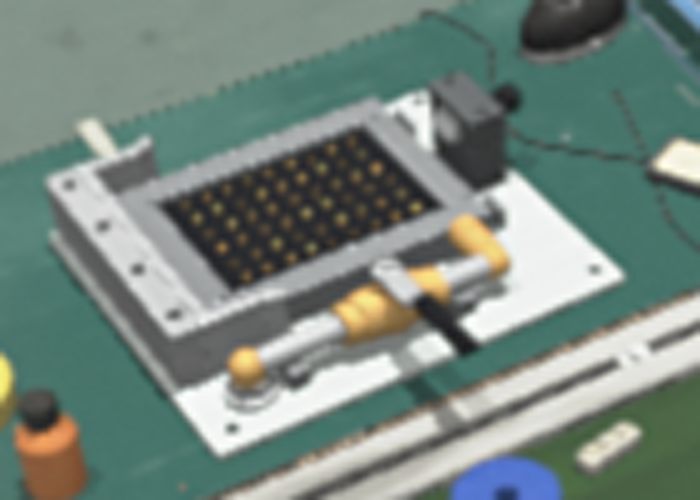

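View pics/sp.png

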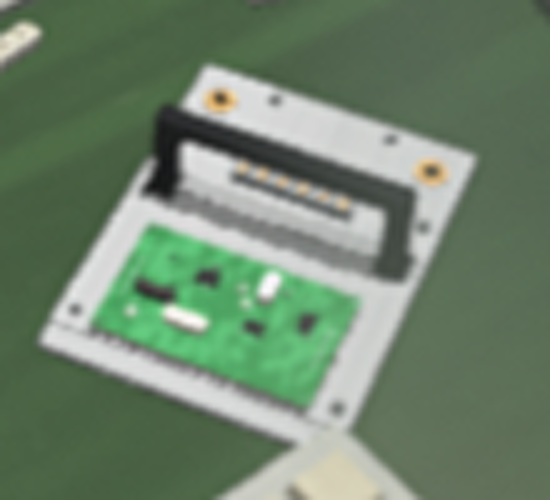

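```bash
cat > go.py <<'E'
# usage: go.py x y z jawdeg [frac]
import sys
from h import *
from rig import ctrl
s=ctrl.sense(); Rt=q2R(s["ee_rot"]); p=s["eef_pos"]
x,y,z,j=map(float,sys.argv[1:5])
d=Rt.T@(np.array([x,y,z])-p)/200
jaw=np.degrees(np.arctan2(Rt[1,1],Rt[0,1])); tw=(jaw-j)/90
print("t",round(s["time_s"],2),"tcp",np.round(p,1),"jaw",round(jaw,2),"z",np.round(Rt[:,2],4),"F",np.round(s["force"],1),"g",round(s["grip_width"]*85,1))
print("dp",np.round(d,4),"twist",round(tw,4),"dist",np.linalg.norm(d)*200)
E
python3 go.py 290 375 215 38; python3 go.py 459 240 200 0
```

```text
t 0.15 tcp [117.5 511.5 230.9] jaw 77.06 z [-5.e-04 -9.e-04 -1.e+00] F [-1.   0.9 -0.1] g 84.7
dp [-0.9936 -0.4719  0.0796] twist 0.434 dist 220.5644078845184
t 0.15 tcp [117.5 511.5 230.9] jaw 77.06 z [-5.e-04 -9.e-04 -1.e+00] F [-1.   0.9 -0.1] g 84.7
dp [-1.9683 -0.9404  0.1548] twist 0.8562 dist 437.382960349002
```

drive_tool(gripper=[1,1,1,1,1,1], dp=[[-0.99,-0.47,0.08],[-0.99,-0.47,0.08],[-0.99,-0.47,0.08],[-0.99,-0.47,0.08],[-0.99,-0.47,0.08],[-0.99,-0.47,0.08]], twist=[0.43,0.43,0.43,0.43,0.43,0.43])

```text
time_s: 0.75
eef_pos: [291.1, 374.3, 215.0]
ee_rot: [0.0, 0.438, 0.899, -0.0]
force: [0.0, 0.2, 0.6]
grip_width: 1.0
```

```bash
python3 go.py 459 240 200 0
```

```text
t 0.75 tcp [291.1 374.3 215. ] jaw 38.08 z [-3.e-04 -6.e-04 -1.e+00] F [0.  0.2 0.6] g 85.0
dp [-1.0461  0.2467  0.075 ] twist 0.4231 dist 215.48283744934764
```

drive_tool(gripper=[1,1,1,1,1,1], dp=[[-1,0.25,0.08],[-1,0.25,0.08],[-1,0.25,0.08],[-1,0.25,0.08],[-1,0.25,0.08],[-1,0.25,0.08]], twist=[0.42,0.42,0.42,0.42,0.42,0.42])

```text
time_s: 1.35
eef_pos: [453.1, 249.9, 198.8]
ee_rot: [-0.0, 0.704, 0.711, -0.0]
force: [-0.7, 0.4, 1.3]
grip_width: 1.0
```

Run:
```python
from h import *
from rig import ctrl,cams
s=ctrl.sense(); c=cams.capture("wrist"); pickle.dump((c,s),open("w1.pkl","wb"))
print(s["time_s"],s["eef_pos"],s["ee_rot"])
crop(c,0,0,640,400,1.25,"pics/w1.png")
```

```text
1.35 [453.05320766 249.91491787 198.7932775 ] [-3.49977514e-04  7.03664423e-01  7.10532265e-01 -3.96786180e-04]
```

View pics/w1.png

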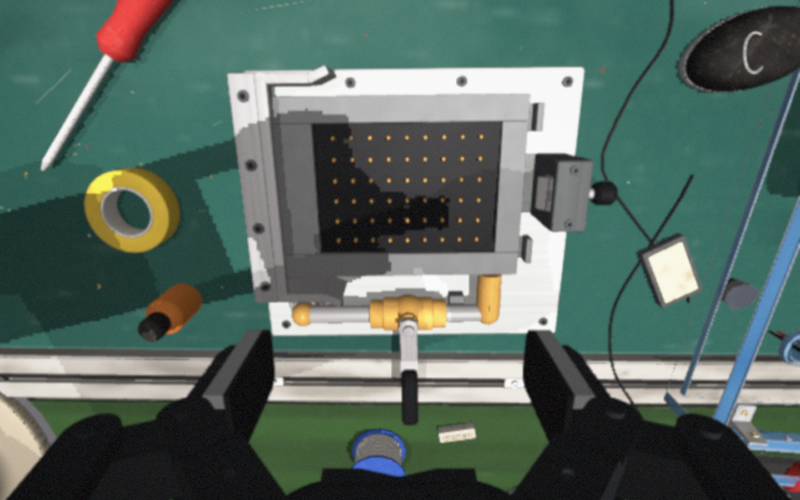

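Run:
```python
from h import *
c,s=pickle.load(open("w1.pkl","rb"))
crop(c,170,40,330,260,2.7,"pics/w1a.png")
crop(c,330,50,510,270,2.7,"pics/w1b.png")
```

```text
(no output)
```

View pics/w1a.png

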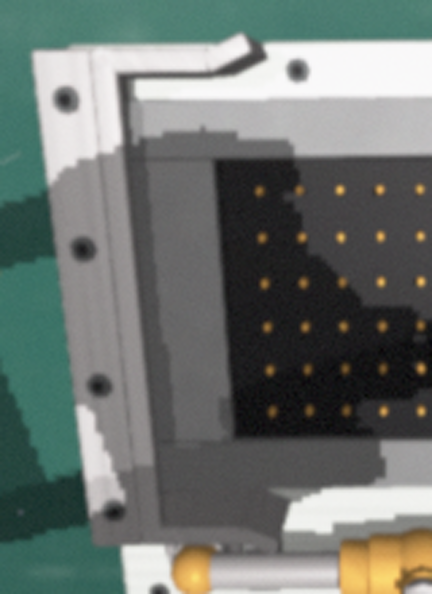

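View pics/w1b.png

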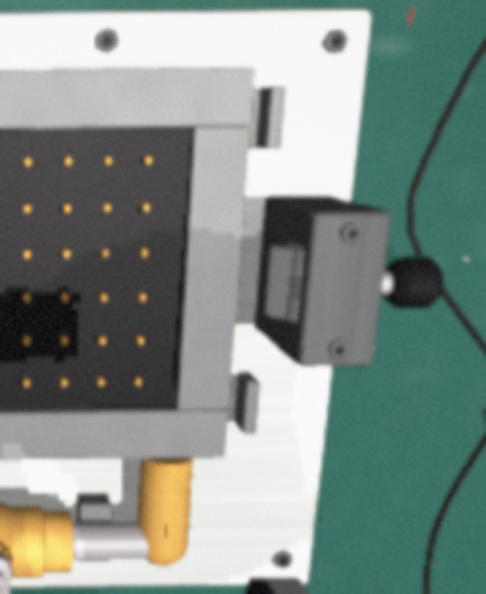

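Run:
```python
from h import *
c,s=pickle.load(open("w1.pkl","rb"))
A=lambda u,v,z: plane(c,(170+u/2.7-.3,40+v/2.7-.3),z,s)
B=lambda u,v,z: plane(c,(330+u/2.7-.3,50+v/2.7-.3),z,s)
P={}
for n,p in [("lipL",A(118,74,47)),("lipR",A(160,525,47)),("lip outL",A(33,50,47)),("lip outR",A(92,545,47)),("cheekLin mid",A(215,74,47)),("frontL",B(254,69,30)),("frontR",B(226,457,30)),("h nL",B(315,212,59)),("h nR",B(301,364,59)),("h fL",B(388,210,59)),("h fR",B(374,364,59)),("railL heel",A(133,98,30)),("probeLfront",B(195,127,30)),("probeRfront",B(178,410,30)),("probeLheel",A(216,160,30)),("probeRheel",A(234,437,30)),
 ("tip",plane(c,(410/1.25,418/1.25),55,s)),("piv",plane(c,(407/1.25,325/1.25),58,s))]:
    print(n,np.round(p,1)); P[n]=p
```

```text
lipL [368.6 341.4]
lipR [370.9 196.7]
lip outL [344.2 347.8]
lip outR [346.9 188.9]
cheekLin mid [397.2 341.6]
frontL [541.3 337.4]
frontR [544.9 206.8]
h nL [555.3 296.7]
h nR [556.8 249.7]
h fL [577.  297.6]
h fR [579.7 250. ]
railL heel [367.9 335. ]
probeLfront [524.2 319.7]
probeRfront [526.3 224.3]
probeLheel [393.  316.5]
probeRheel [394.5 222.9]
tip [464.2  92.2]
piv [460.3 176.9]
```

```bash
python3 go.py 510 60 200 15
```

```text
t 1.4 tcp [452.3 250.6 199.1] jaw 0.73 z [-8.e-04  2.e-04 -1.e+00] F [-0.3  0.1 -0.6] g 85.4
dp [-0.9568  0.2763 -0.0049] twist -0.1586 dist 199.18661427596618
```

drive_tool(gripper=[1,1,1,1,1], dp=[[-0.99,0.27,0],[-0.99,0.27,0],[-0.99,0.27,0],[-0.99,0.27,0],[-0.99,0.27,0]], twist=[-0.17,-0.17,-0.17,-0.17,-0.17])

```text
time_s: 1.9
eef_pos: [509.0, 50.6, 199.5]
ee_rot: [0.0, 0.602, 0.798, -0.0]
force: [-0.1, 0.0, -0.4]
grip_width: 1.0
```

```bash
python3 go.py 549 -131 160 30.5
```

```text
t 1.9 tcp [509.   50.6 199.5] jaw 15.94 z [ 5.e-04 -5.e-04 -1.e+00] F [-0.1  0.  -0.4] g 85.0
dp [-0.9278 -0.0574  0.1983] twist -0.1617 dist 190.09052691968827
```

drive_tool(gripper=[1,1,1,1,1,1], dp=[[-0.93,-0.06,0.2],[-0.93,-0.06,0.2],[-0.93,-0.06,0.2],[-0.93,-0.06,0.2],[-0.93,-0.06,0.2],[-0.93,-0.06,0.2]], twist=[-0.16,-0.16,-0.16,-0.16,-0.16,-0.16])

```text
time_s: 2.5
eef_pos: [548.1, -128.3, 159.1]
ee_rot: [-0.0, 0.497, 0.868, 0.0]
force: [-0.4, 0.5, 0.5]
grip_width: 0.998
```

```bash
cat > shot.py <<'E'
import sys
from h import *
from rig import ctrl,cams
n=sys.argv[1]; cam=sys.argv[2] if len(sys.argv)>2 else "wrist"
s=ctrl.sense(); c=cams.capture(cam); pickle.dump((c,s),open(n+".pkl","wb"))
print(round(s["time_s"],2),np.round(s["eef_pos"],1),"F",np.round(s["force"],1),"T",np.round(s["wrist_torque"],2),"g",round(s["grip_width"]*85,1))
if len(sys.argv)>3:
    a=list(map(int,sys.argv[3:7])); k=min(800/(a[2]-a[0]),600/(a[3]-a[1])); crop(c,*a,k,f"pics/{n}.png")
else: crop(c,0,0,640,400,1.25,f"pics/{n}.png")
E
python3 shot.py w2
```

```text
2.5 [ 548.1 -128.3  159.1] F [-0.4  0.5  0.5] T [0.02 0.05 0.03] g 84.8
```

View pics/w2.png

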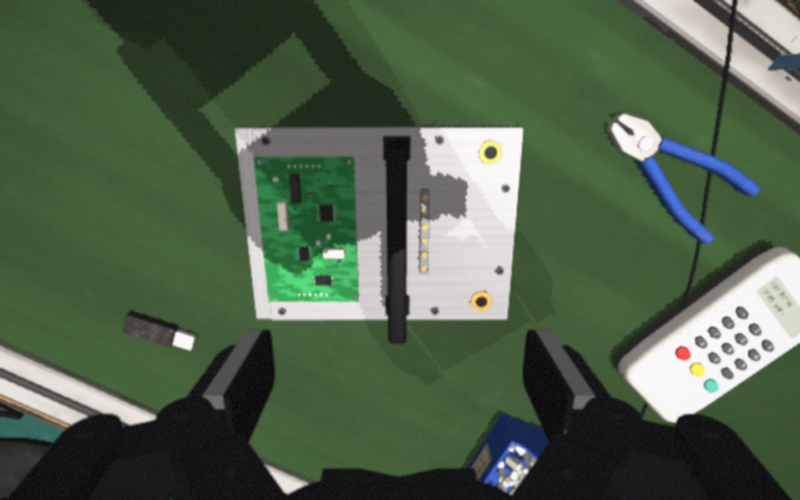

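```bash
python3 - <<'E'
from h import *
c,s=pickle.load(open("w2.pkl","rb"))
q=lambda u,v,z: plane(c,(u/1.25-.1,v/1.25-.1),z,s)
HL,FL,FR,HR=[q(u,v,8) for u,v in [(236,128),(523,128),(508,320),(257,319)]]
print(HL,FL,FR,HR,"centre",(HL+FL+FR+HR)/4)
x=FL+FR-HL-HR;y=FL+HL-FR-HR;print(np.degrees(np.arctan2(x[1],x[0])),np.degrees(np.arctan2(-y[0],y[1])),np.linalg.norm(x)/2,np.linalg.norm(y)/2)
a,b=q(397,136,58),q(397,342,58); print("bar",a,b,(a+b)/2,np.linalg.norm(a-b)); d=a-b; print(np.degrees(np.arctan2(-d[0],d[1])))
E
python3 go.py 550 -129 34 30.8
```

```text
[ 423.43985977 -125.56434712] [585.2482887  -30.57964434] [ 656.96618356 -150.45148783] [ 493.5514926  -245.45747301] centre [ 539.80145616 -138.01323808]
30.29286057512643 30.605827974299892 188.32587396939283 139.28644538385544
bar [515.2764492  -73.81120559] [ 579.60020359 -183.56112765] [ 547.43832639 -128.68616662] 127.21081232723517
30.37430522546403
t 2.55 tcp [ 548.1 -127.7  159.5] jaw 30.44 z [-0.e+00  5.e-04 -1.e+00] F [-0.2 -0.1  0.6] g 85.1
dp [-0.0106  0.0046  0.6276] twist -0.004 dist 125.54483042038834
```

drive_tool(gripper=[1,1,1,1,1,0,0,0,0,0,0,0], dp=[[-0.016,-0.005,0.2],[-0.016,-0.005,0.4],[-0.016,-0.005,0.55],[-0.016,-0.005,0.63],[-0.016,-0.005,0.63],[-0.016,-0.005,0.63],[-0.016,-0.005,0.63],[-0.016,-0.005,0.63],[-0.016,-0.005,0.63],[-0.016,-0.005,0.63],[-0.016,-0.005,0.63],[-0.016,-0.005,0.63]], twist=[0,0,0,0,0,0,0,0,0,0,0,0], newtons=40)

```text
time_s: 3.75
eef_pos: [549.1, -133.0, 33.8]
ee_rot: [0.0, 0.498, 0.867, 0.0]
force: [-0.9, 1.9, 5.7]
grip_width: 0.129
```

```bash
python3 go.py 549 -131 133 30.8;python3 shot.py w3
```

```text
t 3.75 tcp [ 549.1 -133.    33.8] jaw 30.27 z [ 8.e-04 -2.e-04 -1.e+00] F [-0.9  1.9  5.7] g 11.0
dp [ 0.0086  0.005  -0.496 ] twist -0.0059 dist 99.21097814329552
3.75 [ 549.1 -133.    33.8] F [-0.9  1.9  5.7] T [0.24 0.09 0.07] g 11.0
```

View pics/w3.png

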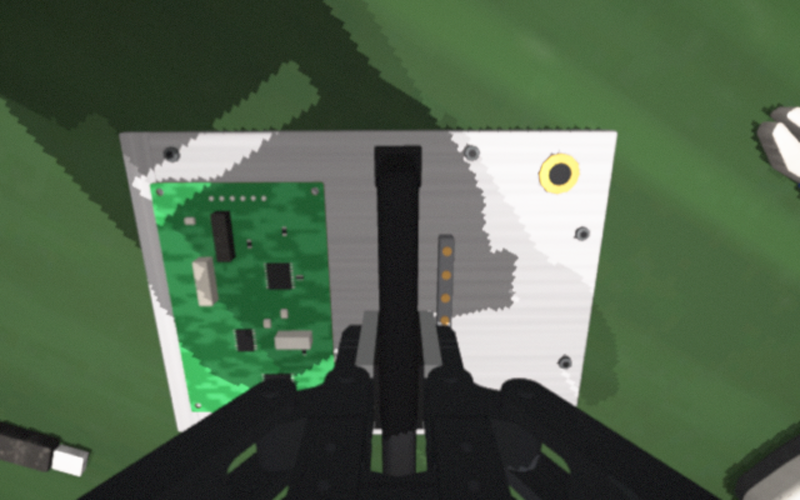

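drive_tool(gripper=[0,0,0,0,0,0,0], dp=[[0,0,-0.05],[0,0,-0.15],[0,0,-0.28],[0,0,-0.42],[0,0,-0.55],[0,0,-0.63],[0,0,-0.65]], twist=[0,0,0,0,0,0,0])

```text
time_s: 4.5
eef_pos: [548.9, -133.1, 164.5]
ee_rot: [0.001, 0.498, 0.867, 0.0]
force: [0.1, 0.4, -8.1]
grip_width: 0.13
```

```bash
python3 go.py 536 0 170 20;python3 shot.py w4
```

```text
t 4.5 tcp [ 548.9 -133.1  164.5] jaw 30.25 z [ 1.3e-03 -6.0e-04 -1.0e+00] F [ 0.1  0.4 -8.1] g 11.1
dp [ 0.6073  0.2796 -0.0278] twist 0.1139 dist 133.83141937023225
4.5 [ 548.9 -133.1  164.5] F [ 0.1  0.4 -8.1] T [ 0.11 -0.08  0.03] g 11.1
```

View pics/w4.png

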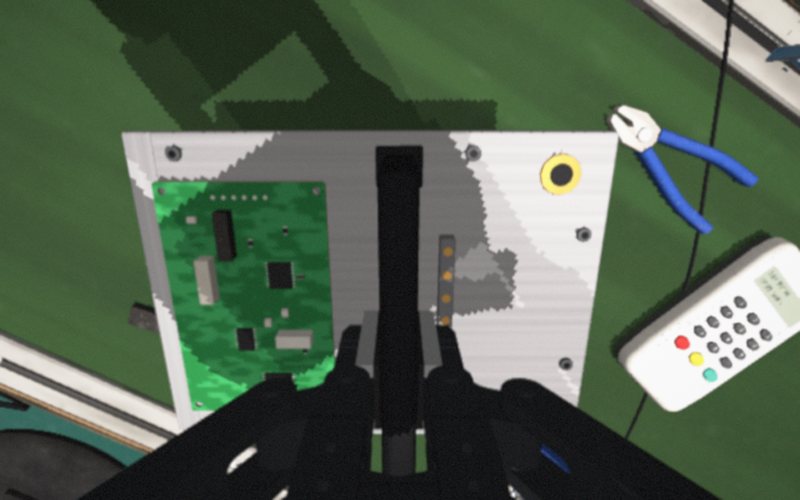

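Run:
```python
from h import *
c,s=pickle.load(open("w4.pkl","rb"))
s2=dict(s); 
Rt=q2R(s["ee_rot"])
for u,v,z in [(122,132,25.8),(618,131,25.8),(180,430,25.8),(578,403,25.8)]:
    p=plane(c,(u/1.25-.1,v/1.25-.1),s["eef_pos"][2]-z,s); d=np.array([*(p-s["eef_pos"][:2]),0]); print(np.round(Rt.T@d,1))
```

```text
[  70.1 -104.1   -0.2]
[70.5 82.6 -0. ]
[ -67.2 -103.8   -0. ]
[-51.8  83.5   0.1]
```

drive_tool(gripper=[0,0,0,0,0,0,0], dp=[[0.1,0.04,0],[0.25,0.11,0],[0.42,0.18,0],[0.6,0.26,0],[0.78,0.34,0],[0.93,0.4,0],[0.98,0.42,0]], twist=[0.02,0.05,0.08,0.11,0.14,0.16,0.17])

```text
time_s: 5.25
eef_pos: [520.9, 81.5, 161.6]
ee_rot: [-0.002, 0.608, 0.794, -0.001]
force: [0.2, -1.0, -8.0]
grip_width: 0.131
```

```bash
python3 go.py 518 220 165 1.2
```

```text
t 5.25 tcp [520.9  81.5 161.6] jaw 15.05 z [-0.0038  0.001  -1.    ] F [ 0.2 -1.  -8. ] g 11.1
dp [ 0.6725  0.1658 -0.0162] twist 0.1539 dist 138.57364157065678
```

drive_tool(gripper=[0,0,0,0,0,0,0,0], dp=[[0.1,0.02,0],[0.25,0.06,0],[0.42,0.1,0],[0.6,0.15,0],[0.78,0.19,0],[0.88,0.215,0],[0.915,0.225,0],[0.915,0.225,0]], twist=[0.02,0.05,0.08,0.11,0.14,0.154,0.154,0.154])

```text
time_s: 6.05
eef_pos: [518.1, 267.4, 161.8]
ee_rot: [-0.001, 0.7, 0.714, -0.001]
force: [-0.0, -0.2, -8.7]
grip_width: 0.132
```

```bash
python3 go.py 518.3 271.2 165 1.2; python3 shot.py t5 top 160 160 320 310
```

```text
t 6.05 tcp [518.1 267.4 161.8] jaw 1.19 z [-0.0025 -0.001  -1.    ] F [-0.  -0.2 -8.7] g 11.2
dp [ 0.0191  0.0014 -0.0161] twist -0.0001 dist 5.005000101640556
6.05 [518.1 267.4 161.8] F [-0.  -0.2 -8.7] T [ 0.07 -0.15 -0.  ] g 11.2
```

View pics/t5.png

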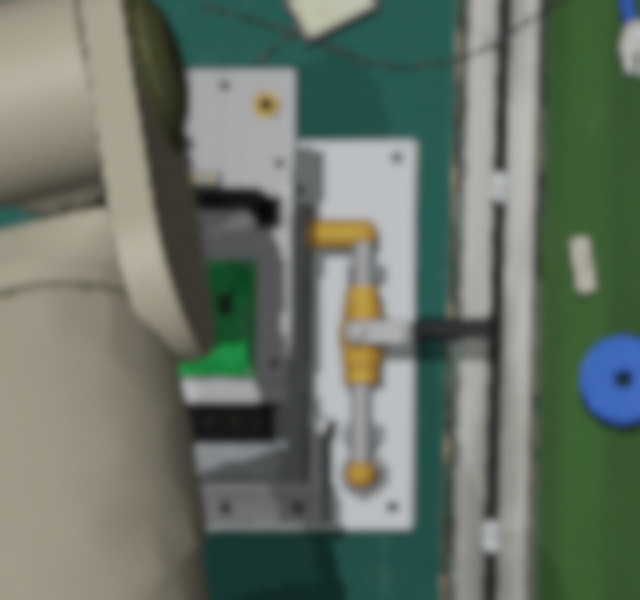

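Run:
```python
from h import *
c,s=pickle.load(open("t5.pkl","rb"))
f=lambda u,v,z: plane(c,(160+u/4-.4,160+v/4-.4),z)
print(f(297,68,136), f(297,170,136))
print("pred front right corner", 518.1+83, 267.4-70+.7+1.7)
```

```text
[604.28763605 200.45125571] [544.68961849 197.82638753]
pred front right corner 601.1 199.79999999999995
```

drive_tool(gripper=[0,0,0,0,0,0], dp=[[0.015,0.001,0.06],[0.015,0.001,0.15],[0.015,0.001,0.24],[0.015,0.001,0.29],[0.015,0.001,0.31],[0.015,0.001,0.31]], twist=[0,0,0,0,0,0], newtons=20)

```text
time_s: 6.7
eef_pos: [519.0, 269.7, 101.0]
ee_rot: [-0.0, 0.7, 0.714, -0.0]
force: [-0.3, -0.6, -6.9]
grip_width: 0.128
```

```bash
python3 go.py 518.3 270.5 92 1.2; python3 shot.py s6 scene 190 90 350 210;python3 shot.py w6
```

```text
t 6.7 tcp [519.  269.7 101. ] jaw 1.08 z [-6.e-04 -2.e-04 -1.e+00] F [-0.3 -0.6 -6.9] g 10.9
dp [ 0.0041 -0.0033  0.0448] twist -0.0014 dist 9.024564421172977
6.7 [519.  269.7 101. ] F [-0.3 -0.6 -6.9] T [ 0.03 -0.08  0.01] g 10.9
6.75 [519.3 269.9 101.7] F [ 0.3 -0.9 -7.7] T [ 0.05 -0.1  -0.  ] g 11.1
```

View pics/s6.png

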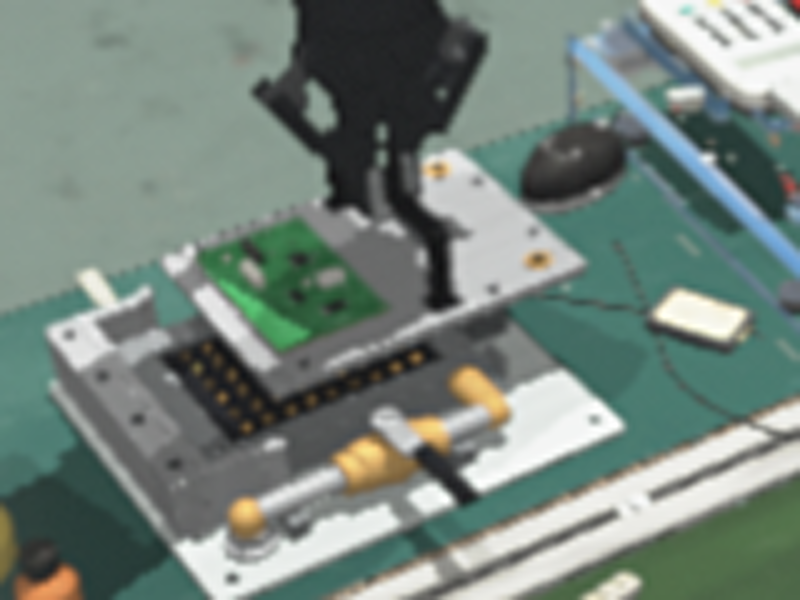

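View pics/w6.png

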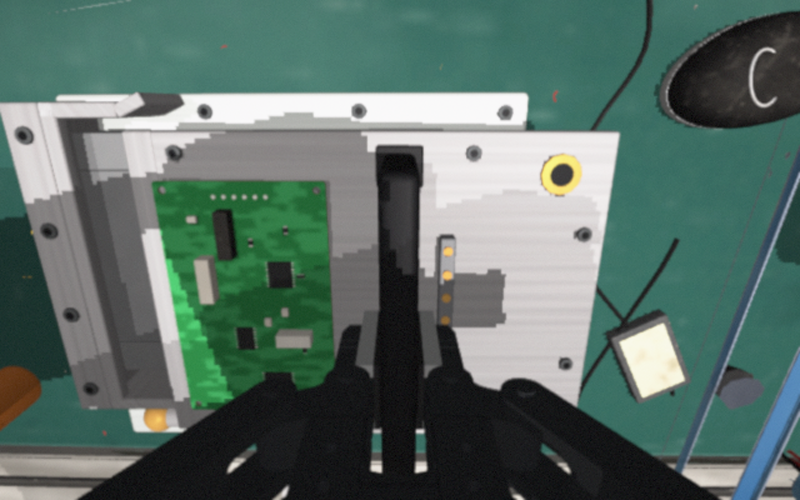

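drive_tool(gripper=[0,0,0,0,0,0], dp=[[0.002,0,0.015],[0.004,0,0.03],[0.004,0,0.04],[0.004,0,0.05],[0.004,0,0.06],[0.004,0,0.06]], twist=[0,0,0,0,0,0])

```text
time_s: 7.4
eef_pos: [518.2, 271.2, 91.7]
ee_rot: [-0.0, 0.7, 0.714, -0.0]
force: [-13.7, -3.6, 15.6]
grip_width: 0.136
```

```bash
python3 shot.py s7 scene 190 90 350 210;python3 shot.py w7
```

```text
7.4 [518.2 271.2  91.7] F [-13.7  -3.6  15.6] T [-0.55  1.84 -0.01] g 11.6
7.45 [518.3 271.2  91.7] F [-14.5  -2.   14.4] T [-0.51  1.84 -0.01] g 11.2
```

View pics/s7.png

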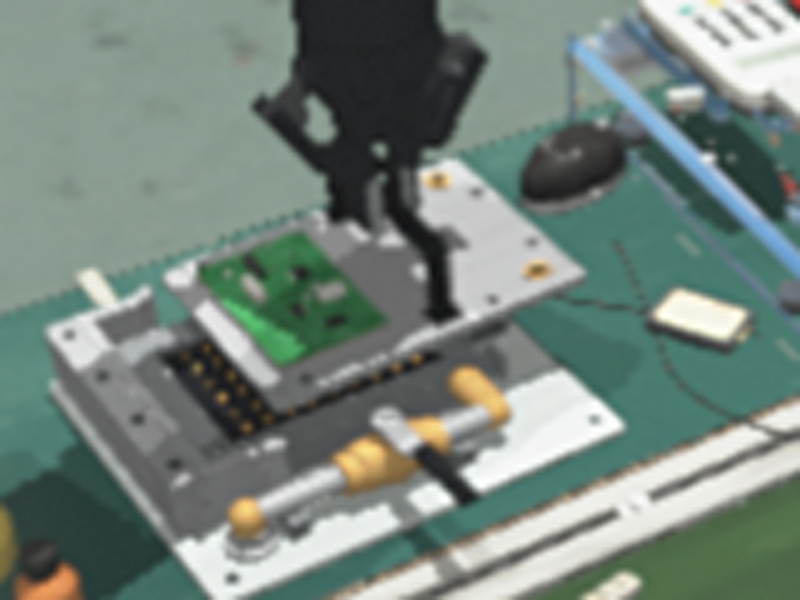

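View pics/w7.png

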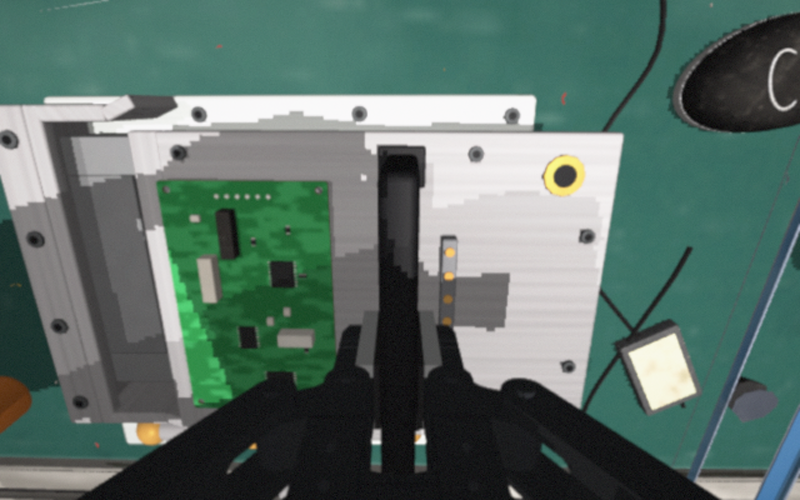

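drive_tool(gripper=[0.135,0.14,0.145,0.15], dp=[[0,0,0],[0,0,0],[0,0,0],[0,0,0]], twist=[0,0,0,0])

```text
time_s: 7.9
eef_pos: [518.9, 270.9, 89.3]
ee_rot: [0.0, 0.7, 0.714, 0.0]
force: [1.1, 0.2, -8.0]
grip_width: 0.155
```

```bash
python3 shot.py s8 scene 190 90 350 210;python3 shot.py w8
```

```text
7.9 [518.9 270.9  89.3] F [ 1.1  0.2 -8. ] T [-0.03 -0.17 -0.02] g 13.2
7.95 [519.1 270.8  89.2] F [ 0.6 -0.8 -6. ] T [-0.02 -0.05 -0.09] g 12.7
```

View pics/s8.png

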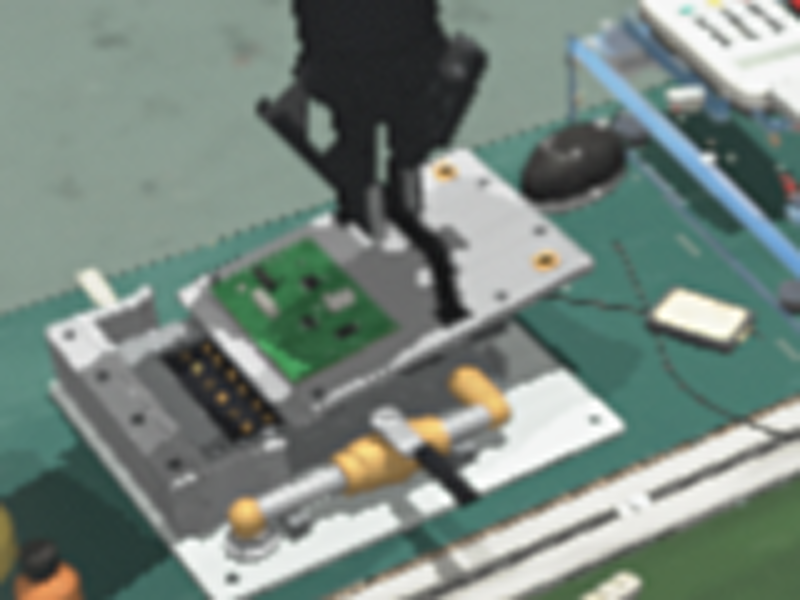

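View pics/w8.png

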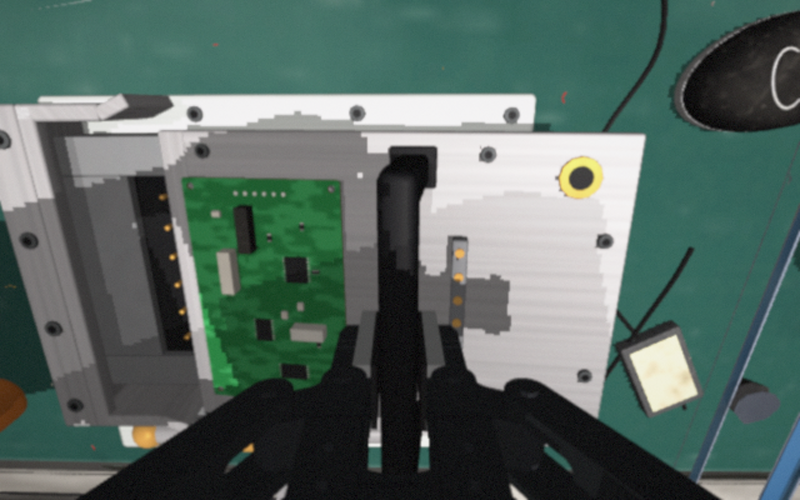

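```bash
cat > tilt.py <<'E'
import sys
from h import *
n=sys.argv[1]; c,s=pickle.load(open(n+".pkl","rb")); X=float(sys.argv[2])
v=list(map(float,sys.argv[3:7]))
Rt=q2R(s["ee_rot"])
P=[]
for u,w in [v[:2],v[2:]]:
    o,d=ray(c,(u/1.25-.1,w/1.25-.1),s); o=Rt.T@(o-s["eef_pos"]); d=Rt.T@d; P.append(o+d*(X-o[0])/d[0])
P=np.array(P); D=P[1]-P[0]; th=np.arctan2(-D[2],D[1])
print("heel/front corner tool",np.round(P,1),"len",round(np.linalg.norm(D),1),"tilt deg",round(np.degrees(th),2))
z0=s["eef_pos"][2]
print("world z heel top",z0-P[0,2],"front top",z0-P[1,2],"heel world x approx",s["eef_pos"][0]+P[0,1])
E
for a in "w6 70.4 124 132 618 131" "w8 70.4 160 131 645 135" "w7 70.4 131 132 623 134"; do python3 tilt.py $a; done
```

```text
heel/front corner tool [[  70.4 -100.3   21. ]
 [  70.4   83.9   28. ]] len 184.4 tilt deg -2.16
world z heel top 80.6178709188081 front top 73.66295563075901 heel world x approx 418.9524200655969
heel/front corner tool [[ 70.4 -90.   26.8]
 [ 70.4  82.    5.3]] len 173.4 tilt deg 7.13
world z heel top 62.37757006462931 front top 83.89666084761922 heel world x approx 429.02804111741517
heel/front corner tool [[ 70.4 -97.7  20.9]
 [ 70.4  77.   10.1]] len 175.0 tilt deg 3.54
world z heel top 70.78594649887908 front top 81.60551008844719 heel world x approx 420.6350901942644
```

drive_tool(gripper=[0.15,0.155,0.155,0.155,0.155,0.155], dp=[[0,-0.03,0.005],[0,-0.06,0.01],[0,-0.06,0.02],[0,-0.06,0.03],[0,-0.06,0.035],[0,-0.06,0.035]], twist=[0,0,0,0,0,0])

```text
time_s: 8.6
eef_pos: [505.6, 270.9, 84.4]
ee_rot: [-0.001, 0.7, 0.714, -0.001]
force: [-14.5, -2.6, 16.3]
grip_width: 0.154
```

```bash
python3 shot.py s9 scene 190 90 350 210;python3 shot.py w9
```

```text
8.6 [505.6 270.9  84.4] F [-14.5  -2.6  16.3] T [-0.4   2.28  0.02] g 13.1
8.65 [505.6 271.   84.4] F [-15.1  -3.   16.1] T [-0.43  2.38  0.01] g 13.1
```

View pics/s9.png

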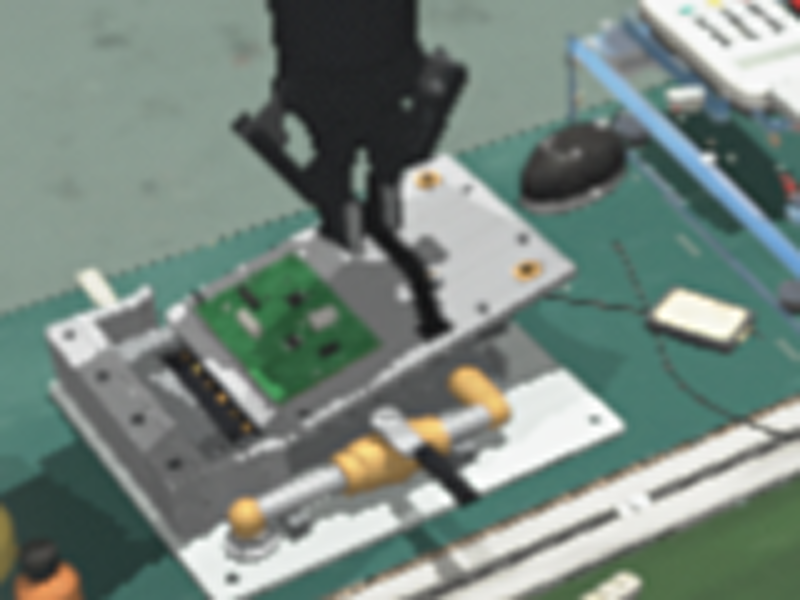

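View pics/w9.png

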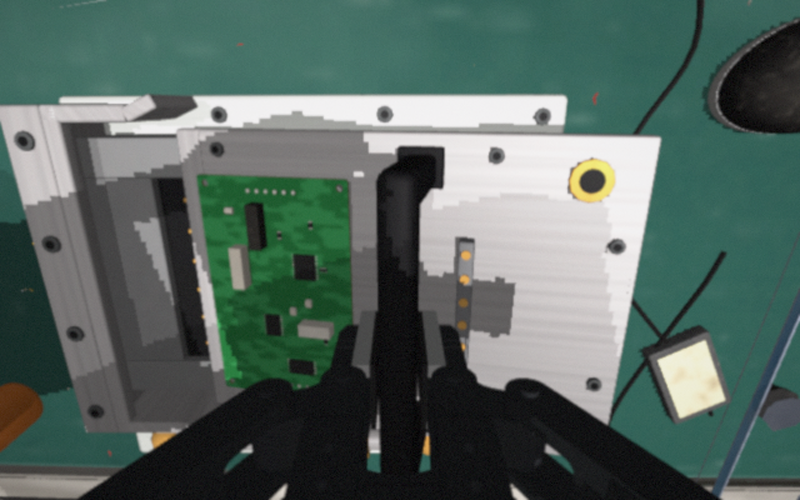

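drive_tool(gripper=[0.16,0.165,0.17], dp=[[0,0,0],[0,0,0],[0,0,0]], twist=[0,0,0])

```text
time_s: 9.0
eef_pos: [506.0, 271.0, 83.6]
ee_rot: [-0.001, 0.7, 0.714, -0.0]
force: [-9.5, 0.2, 8.2]
grip_width: 0.17
```

```bash
python3 shot.py s10 scene 190 90 350 210;python3 shot.py w10
```

```text
9.0 [506.  271.   83.6] F [-9.5  0.2  8.2] T [-0.07  1.48 -0.02] g 14.5
9.05 [506.  271.1  83.6] F [-9.4 -0.7  7.1] T [-0.17  1.55  0.02] g 14.3
```

View pics/s10.png

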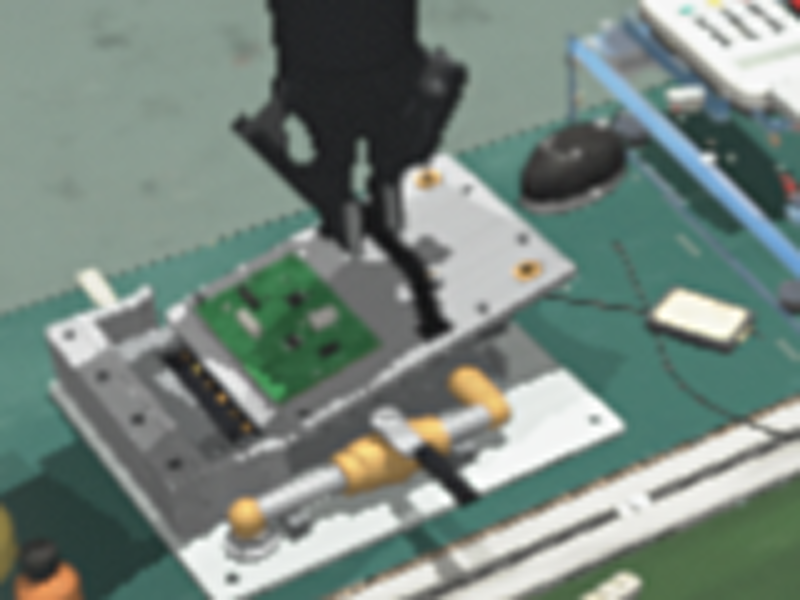

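View pics/w10.png

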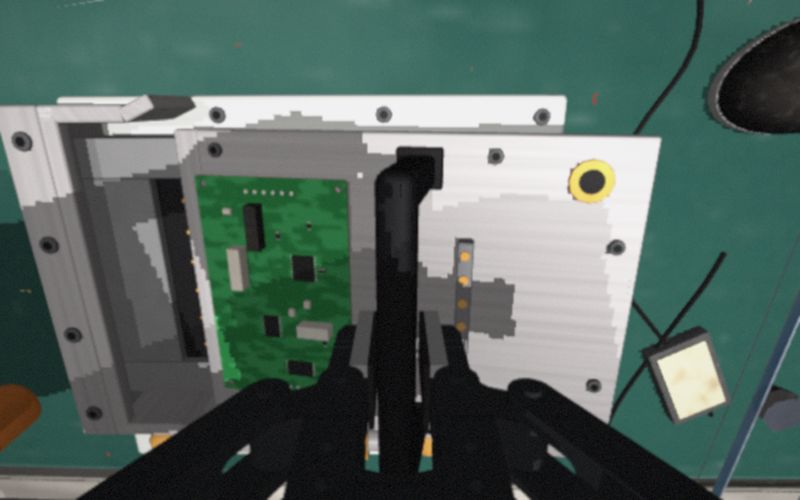

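```bash
cat > hc.py <<'E'
import sys
from h import *
c,s=pickle.load(open(sys.argv[1]+".pkl","rb")); x0,y0,x1,y1=190,90,350,210
b=s["eef_pos"]; a=np.radians(1.2); Rf=np.array([[np.cos(a),-np.sin(a)],[np.sin(a),np.cos(a)]]); o=np.array([459.3,270.5])
bf=Rf.T@(b[:2]-o); print("bar fixture",bf)
for th in map(float,sys.argv[2].split(",")):
  t=np.radians(th)
  def pt(px,py,pz,zb=b[2]+18.7):
    dx,dz=px-12,pz-52; X=bf[0]+dx*np.cos(t)-dz*np.sin(t); Z=zb+dx*np.sin(t)+dz*np.cos(t)
    w=Rf@np.array([X,bf[1]+.7+py])+o; return X,Z,[*w,Z]
  for dz in (0,3):
    for n,p in [("heelR low",(-95,-70,0)),("heelL low",(-95,70,0)),("frontR top",(95,-70,8)),("frontL top",(95,70,8)),("frontR low",(95,-70,0))]:
      X,Z,w=pt(*p,zb=b[2]+18.7+dz); uv=proj(c,w); print(th,dz,n,"fx %.1f z %.1f"%(X,Z),np.round((uv-[x0,y0])*5,0))
E
python3 hc.py s10 10,13; python3 hc.py s6 0
```

```text
bar fixture [46.68351209 -0.47183225]
10.0 0 heelR low fx -49.7 z 32.5 [273. 452.]
10.0 0 heelL low fx -49.7 z 32.5 [158. 319.]
10.0 0 frontR top fx 136.1 z 73.4 [570. 269.]
10.0 0 frontL top fx 136.1 z 73.4 [438. 154.]
10.0 0 frontR low fx 137.5 z 65.5 [572. 280.]
10.0 3 heelR low fx -49.7 z 35.5 [273. 448.]
10.0 3 heelL low fx -49.7 z 35.5 [157. 315.]
10.0 3 frontR top fx 136.1 z 76.4 [569. 265.]
10.0 3 frontL top fx 136.1 z 76.4 [438. 150.]
10.0 3 frontR low fx 137.5 z 68.5 [572. 276.]
13.0 0 heelR low fx -45.9 z 27.5 [281. 457.]
13.0 0 heelL low fx -45.9 z 27.5 [166. 324.]
13.0 0 frontR top fx 137.5 z 78.1 [571. 261.]
13.0 0 frontL top fx 137.5 z 78.1 [440. 146.]
13.0 0 frontR low fx 139.3 z 70.3 [575. 272.]
13.0 3 heelR low fx -45.9 z 30.5 [280. 452.]
13.0 3 heelL low fx -45.9 z 30.5 [165. 320.]
13.0 3 frontR top fx 137.5 z 81.1 [571. 257.]
13.0 3 frontL top fx 137.5 z 81.1 [440. 142.]
13.0 3 frontR low fx 139.3 z 73.3 [574. 268.]
bar fixture [59.64476257 -2.05382895]
0.0 0 heelR low fx -47.4 z 67.7 [271. 400.]
0.0 0 heelL low fx -47.4 z 67.7 [154. 268.]
0.0 0 frontR top fx 142.6 z 75.7 [581. 263.]
0.0 0 frontL top fx 142.6 z 75.7 [449. 148.]
0.0 0 frontR low fx 142.6 z 67.7 [581. 275.]
0.0 3 heelR low fx -47.4 z 70.7 [270. 395.]
0.0 3 heelL low fx -47.4 z 70.7 [153. 264.]
0.0 3 frontR top fx 142.6 z 78.7 [581. 259.]
0.0 3 frontL top fx 142.6 z 78.7 [449. 144.]
0.0 3 frontR low fx 142.6 z 70.7 [581. 271.]
```

Run:
```python
from h import *
c,s=pickle.load(open("s10.pkl","rb"))
crop(c,215,130,315,205,8,"pics/z10.png")
# expected pixel of rail at near edge
```

```text
(no output)
```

View pics/z10.png

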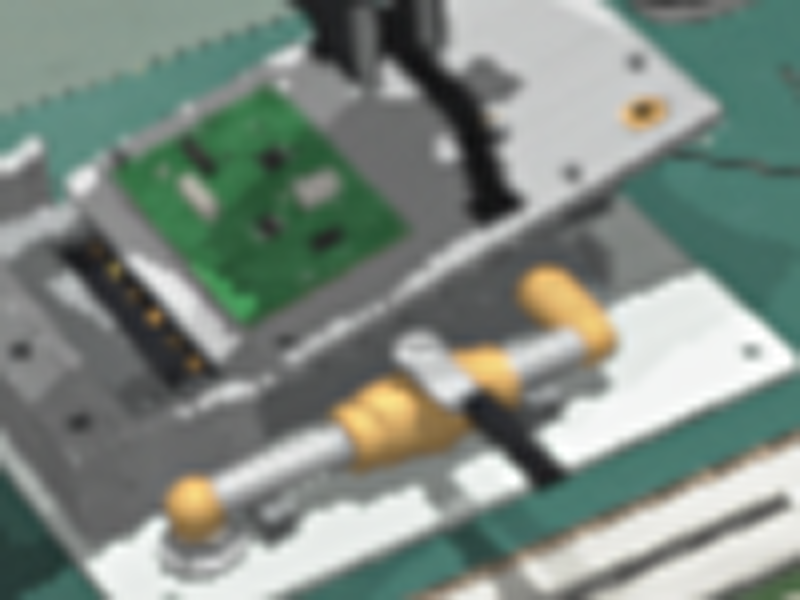

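drive_tool(gripper=[0.17,0.17,0.17,0.17,0.17,0.17], dp=[[0,-0.02,0],[0,-0.04,0],[0,-0.06,0.003],[0,-0.08,0.005],[0,-0.1,0.007],[0,-0.1,0.007]], twist=[0,0,0,0,0,0])

```text
time_s: 9.7
eef_pos: [486.7, 270.3, 81.2]
ee_rot: [0.0, 0.7, 0.714, 0.0]
force: [1.8, 0.5, 0.8]
grip_width: 0.171
```

```bash
python3 shot.py s11 scene 190 90 350 210;python3 shot.py w11
```

```text
9.7 [486.7 270.3  81.2] F [1.8 0.5 0.8] T [ 0.02 -0.3   0.02] g 14.5
9.75 [486.7 270.3  81.1] F [ 1.5 -0.2  0.9] T [ 0.01 -0.31  0.03] g 14.5
```

View pics/s11.png

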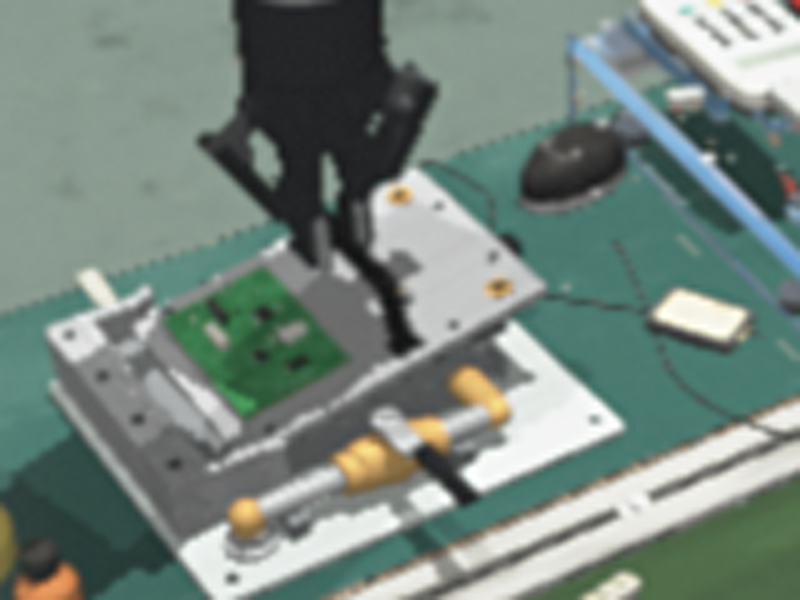

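View pics/w11.png

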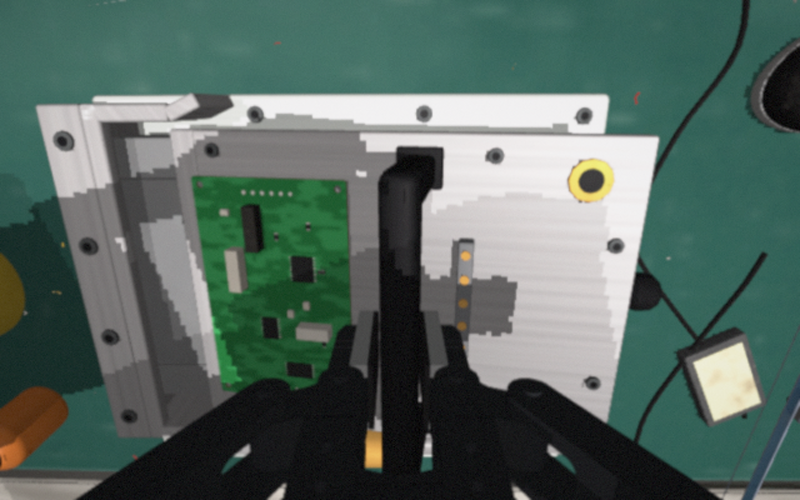

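drive_tool(gripper=[0.17,0.17,0.17,0.17,0.17,0.17], dp=[[0,-0.02,0],[0,-0.04,0.002],[0,-0.06,0.005],[0,-0.08,0.007],[0,-0.08,0.007],[0,-0.08,0.007]], twist=[0,0,0,0,0,0])

```text
time_s: 10.4
eef_pos: [470.2, 269.9, 79.3]
ee_rot: [-0.001, 0.7, 0.714, -0.001]
force: [0.1, 0.2, -0.3]
grip_width: 0.171
```

```bash
python3 shot.py s12 scene 190 90 350 210;python3 shot.py w12
```

```text
10.4 [470.2 269.9  79.3] F [ 0.1  0.2 -0.3] T [-0.03  0.01 -0.  ] g 14.5
10.45 [470.4 269.9  79.3] F [ 0.9 -0.7 -0.2] T [0.01 0.05 0.07] g 14.2
```

View pics/s12.png

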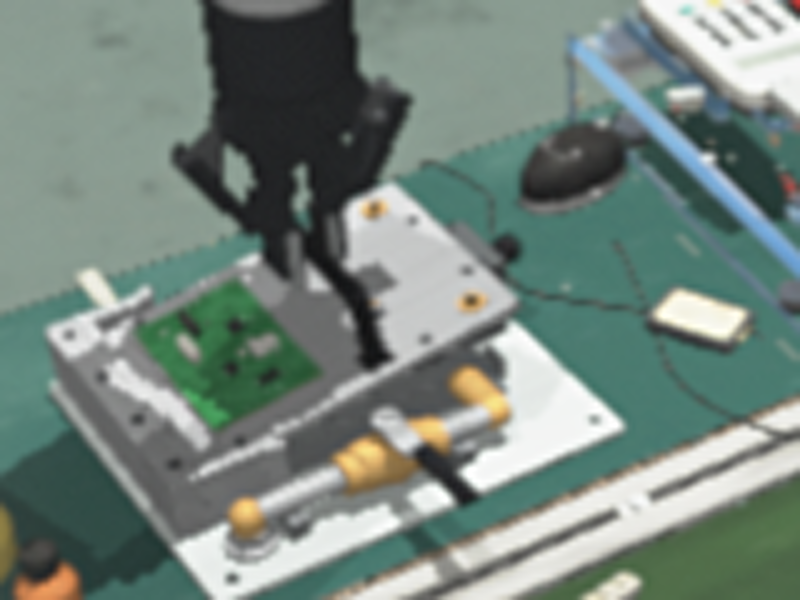

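View pics/w12.png

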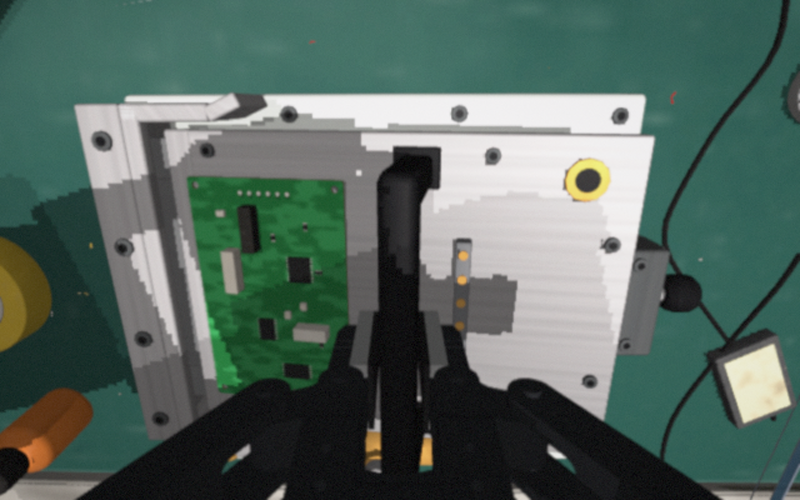

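drive_tool(gripper=[0.165,0.16,0.157,0.157,0.157,0.157], dp=[[0,0,0],[0,0,0],[0,0,0],[0,-0.01,0.001],[0,-0.02,0.002],[0,-0.02,0.002]], twist=[0,0,0,0,0,0])

```text
time_s: 11.1
eef_pos: [467.0, 269.8, 79.1]
ee_rot: [0.0, 0.7, 0.714, 0.0]
force: [3.5, -0.1, -2.3]
grip_width: 0.155
```

```bash
python3 shot.py w13 wrist 40 50 360 290
```

```text
11.1 [467.  269.8  79.1] F [ 3.5 -0.1 -2.3] T [-0.   -0.41  0.  ] g 13.1
```

View pics/w13.png

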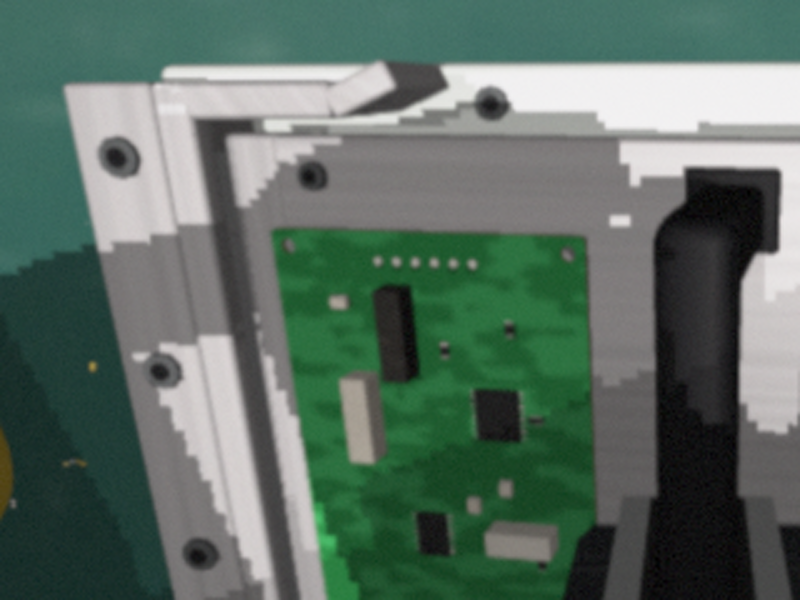

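Run:
```python
from h import *
c,s=pickle.load(open("w13.pkl","rb"))
o=np.array([459.3,270.5]);a=np.radians(1.2);Rf=np.array([[np.cos(a),-np.sin(a)],[np.sin(a),np.cos(a)]])
for n,u,v,z in [("heel L",228,138,36),("heel mid",262,350,36),("heel lo",300,560,36),("lipL",196,122,47),("liplo",268,570,47),("cheek in",240,119,47)]:
    p=plane(c,(u/2.5+40-.2,v/2.5+50-.2),z,s); print(n,np.round(Rf.T@(p-o),1))
```

```text
heel L [-89.3  68.7]
heel mid [-89.3  22.7]
heel lo [-88.5 -30.6]
lipL [-89.3  72.3]
liplo [-90.6 -26.7]
cheek in [-80.6  72.9]
```

drive_tool(gripper=[0.157,0.157,0.157,0.157,0.157], dp=[[0,-0.008,0.001],[0,-0.016,0.002],[0,-0.024,0.003],[0,-0.03,0.003],[0,-0.03,0.003]], twist=[0,0,0,0,0])

```text
time_s: 11.65
eef_pos: [463.9, 269.9, 79.9]
ee_rot: [0.002, 0.7, 0.714, 0.003]
force: [14.5, -1.8, -1.6]
grip_width: 0.158
```

```bash
python3 shot.py w14 wrist 40 50 360 290;python3 shot.py s14 scene 190 90 350 210
```

```text
11.65 [463.9 269.9  79.9] F [14.5 -1.8 -1.6] T [-0.1  -2.24  0.01] g 13.5
11.7 [463.9 269.9  79.9] F [12.7  0.1 -1.4] T [-0.08 -2.16 -0.03] g 13.0
```

View pics/w14.png

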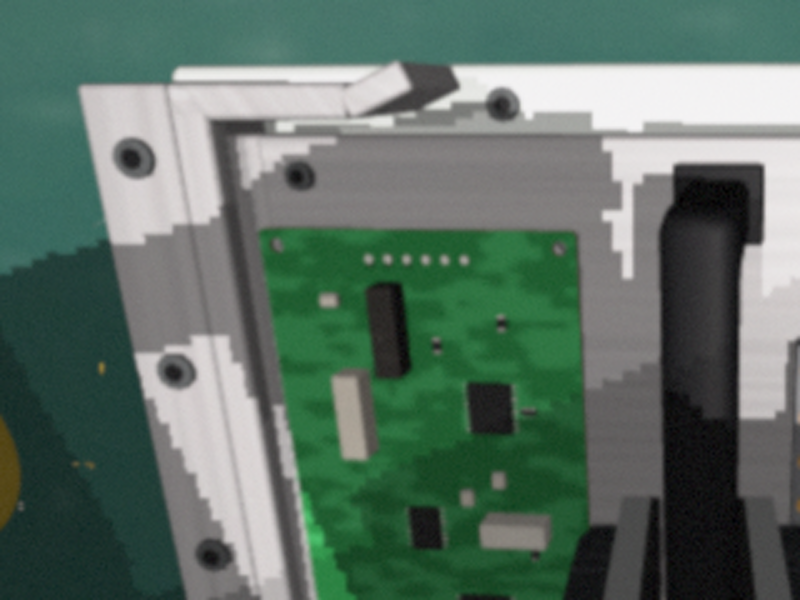

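View pics/s14.png

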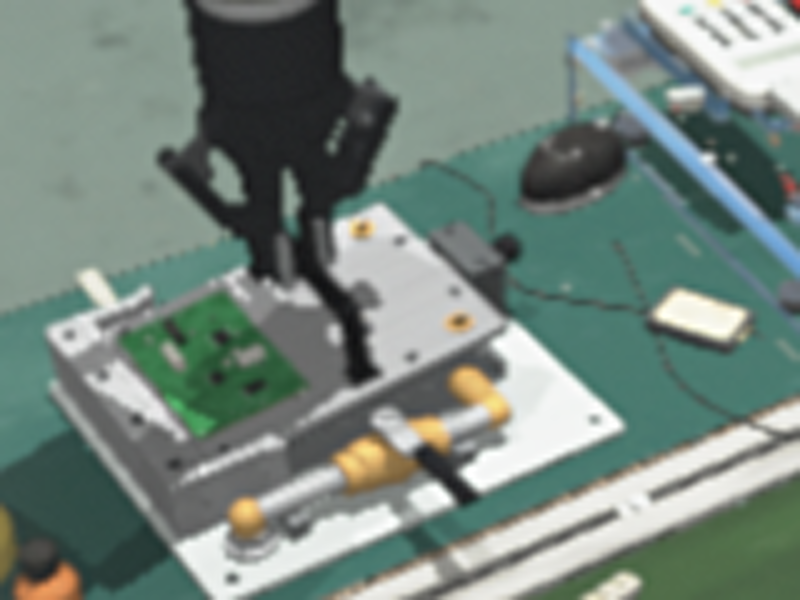

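```bash
python3 - <<'E'
from h import *
o=np.array([459.3,270.5]);a=np.radians(1.2);Rf=np.array([[np.cos(a),-np.sin(a)],[np.sin(a),np.cos(a)]])
for f,l in [("w13",[("step",270,150,38),("pcb",274,232,42),("hole",312,176,40),("vis",228,138,36)]),("w14",[("step",258,150,38),("pcb",261,230,40),("hole",299,175,39),("vis",236,138,36)])]:
  c,s=pickle.load(open(f+".pkl","rb"))
  for n,u,v,z in l:
    p=plane(c,(u/2.5+40-.2,v/2.5+50-.2),z,s); print(f,n,np.round(Rf.T@(p-o),1))
c,s=pickle.load(open("s14.pkl","rb")); print(s["eef_pos"]); print([plane(c,(190+u/5-.1,90+v/5-.1),z) for u,v,z in [(507,325,52),(385,208,52)]])
E
python3 hc.py s14 4,6,8 | grep front
```

```text
w13 step [-79.9  66.4]
w13 pcb [-79.7  50.1]
w13 hole [-71.1  61.3]
w13 vis [-89.3  68.7]
w14 step [-85.3  66.5]
w14 pcb [-86.2  50.4]
w14 hole [-77.1  61.5]
w14 vis [-90.4  68.9]
[463.87349249 269.87342013  79.86612245]
[array([556.47889849, 204.58251986]), array([554.80086195, 340.77257779])]
4.0 0 frontR top fx 90.4 z 60.5 [499. 317.]
4.0 0 frontL top fx 90.4 z 60.5 [372. 198.]
4.0 0 frontR low fx 91.0 z 52.5 [501. 329.]
4.0 3 frontR top fx 90.4 z 63.5 [499. 313.]
4.0 3 frontL top fx 90.4 z 63.5 [372. 193.]
4.0 3 frontR low fx 91.0 z 55.5 [501. 324.]
6.0 0 frontR top fx 91.7 z 63.5 [501. 312.]
6.0 0 frontL top fx 91.7 z 63.5 [374. 192.]
6.0 0 frontR low fx 92.5 z 55.5 [503. 323.]
6.0 3 frontR top fx 91.7 z 66.5 [501. 307.]
6.0 3 frontL top fx 91.7 z 66.5 [373. 188.]
6.0 3 frontR low fx 92.5 z 58.5 [503. 319.]
8.0 0 frontR top fx 92.9 z 66.5 [503. 307.]
8.0 0 frontL top fx 92.9 z 66.5 [375. 187.]
8.0 0 frontR low fx 94.0 z 58.6 [505. 318.]
8.0 3 frontR top fx 92.9 z 69.5 [503. 302.]
8.0 3 frontL top fx 92.9 z 69.5 [375. 183.]
8.0 3 frontR low fx 94.0 z 61.6 [505. 313.]
```

Run:
```python
from h import *
c,s=pickle.load(open("s14.pkl","rb"))
crop(c,255,120,305,170,12,"pics/z14.png")
```

```text
(no output)
```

View pics/z14.png

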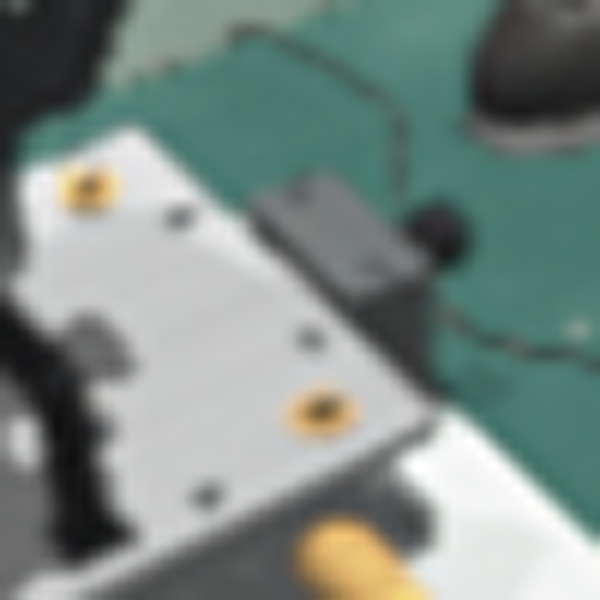

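Run:
```python
from h import *
c,s=pickle.load(open("s14.pkl","rb"))
o=np.array([459.3,270.5,0]);a=1.2
Rf=R.from_euler('z',a,degrees=True).as_matrix()
for n,u,v,X in [("pR",437,405,92.5),("pL",130,128,92.5),("hL",250,207,96.5),("hR",358,305,96.5)]:
    oo,d=ray(c,(255+u/12-.5,120+v/12-.5)); oo=Rf.T@(oo-o); d=Rf.T@d; print(n,np.round(oo+d*(X-oo[0])/d[0],1))
```

```text
pR [ 92.5 -72.   61.5]
pL [92.5 68.6 58.1]
hL [96.5 17.6 62.5]
hR [ 96.5 -31.4  63.3]
```

drive_tool(gripper=[0.157,0.157,0.157,0.157,0.157], dp=[[0,0,-0.008],[0,0,-0.016],[0,0,-0.024],[0,0,-0.028],[0,0,-0.028]], twist=[0,0,0,0,0])

```text
time_s: 12.25
eef_pos: [461.8, 269.8, 84.4]
ee_rot: [0.001, 0.7, 0.714, 0.001]
force: [7.1, 0.7, -3.8]
grip_width: 0.155
```

```bash
python3 shot.py w15 wrist 40 50 360 290;python3 shot.py s15 scene 255 120 305 158; python3 - <<'E'
E
```

```text
12.25 [461.8 269.8  84.4] F [ 7.1  0.7 -3.8] T [ 0.01 -1.12 -0.03] g 13.1
12.3 [461.8 269.8  84.4] F [ 6.3 -0.2 -3.7] T [ 0.07 -1.14 -0.01] g 13.4
```

View pics/w15.png

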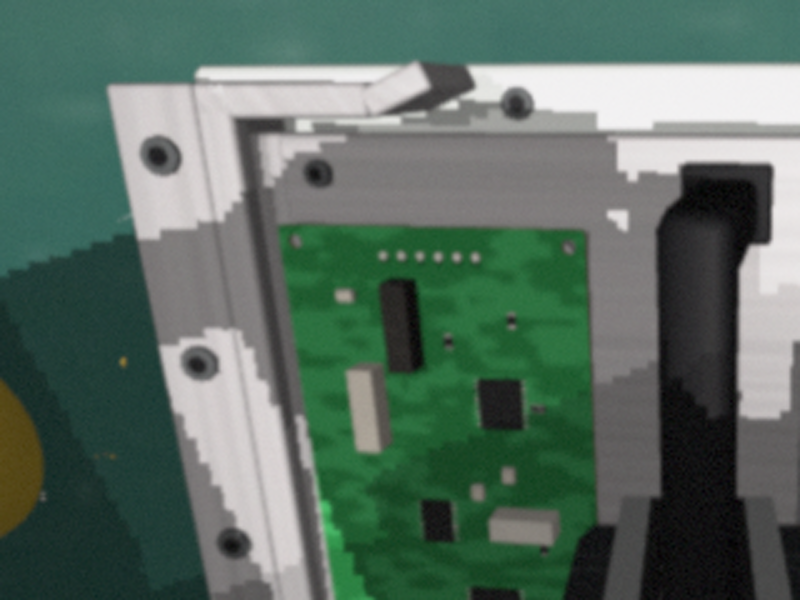

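View pics/s15.png

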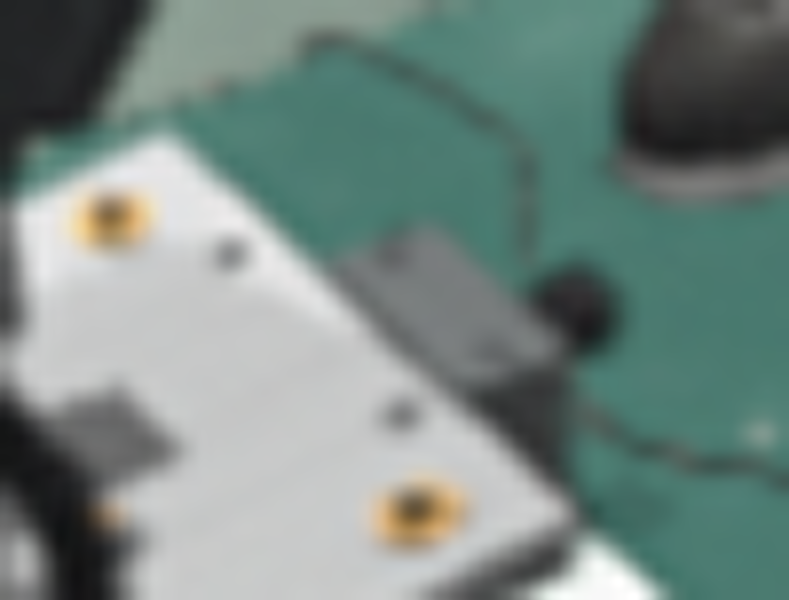

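drive_tool(gripper=[0.157,0.157,0.157,0.157,0.157,0.16,0.165,0.17,0.18,0.2], dp=[[0,0,0.008],[0,0.002,0.016],[0,0.004,0.024],[0,0.006,0.03],[0,0.01,0.036],[0,0.01,0.036],[0,0.01,0.036],[0,0.01,0.036],[0,0.01,0.036],[0,0.01,0.036]], twist=[0,0,0,0,0,0,0,0,0,0])

```text
time_s: 13.35
eef_pos: [463.0, 269.9, 77.2]
ee_rot: [0.0, 0.7, 0.714, 0.0]
force: [3.7, -0.6, 1.4]
grip_width: 0.199
```

```bash
python3 shot.py w16;python3 shot.py s16 scene 190 90 350 210
```

```text
13.35 [463.  269.9  77.2] F [ 3.7 -0.6  1.4] T [-0.   -0.54  0.01] g 16.9
13.4 [462.9 269.8  77.1] F [ 3.2 -0.5  2.8] T [ 0.   -0.56  0.02] g 17.2
```

View pics/w16.png

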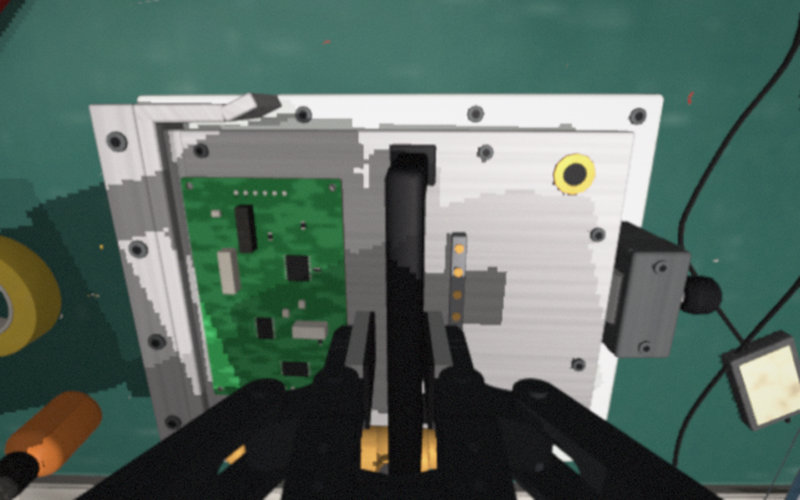

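View pics/s16.png

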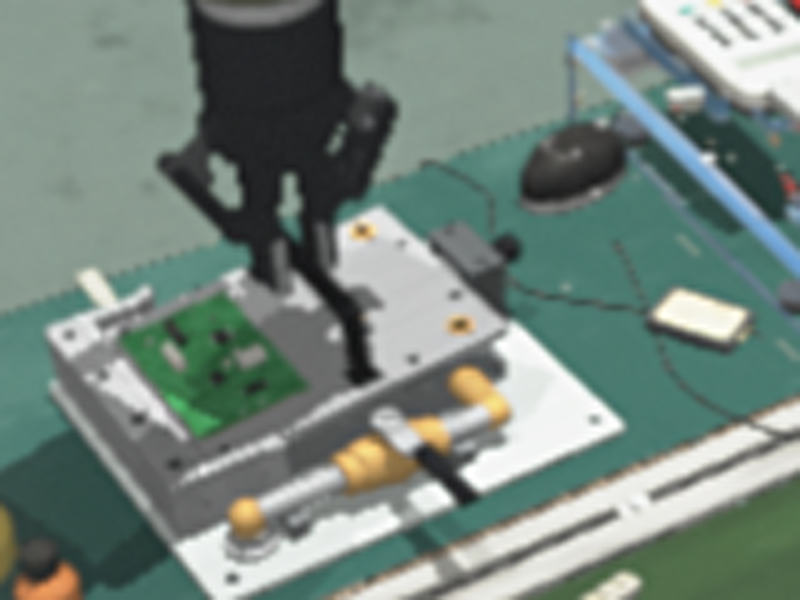

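drive_tool(gripper=[0.25,0.35,0.5,0.5,0.5,0.5,0.5,0.5], dp=[[0,0.005,0],[0,0.005,0],[0,0.005,0],[0,0.005,0],[0,0.005,-0.1],[0,0.005,-0.25],[0,0.005,-0.35],[0,0.005,-0.35]], twist=[0,0,0,0,0,0,0,0])

```text
time_s: 14.25
eef_pos: [465.0, 270.2, 149.4]
ee_rot: [0.001, 0.7, 0.714, 0.002]
force: [0.2, -0.6, 0.2]
grip_width: 0.501
```

```bash
python3 shot.py w17;python3 shot.py s17 scene 190 90 350 210; python3 go.py 536 271.5 100 1.2
```

```text
14.25 [465.  270.2 149.4] F [ 0.2 -0.6  0.2] T [ 0.02 -0.01 -0.05] g 42.6
14.3 [464.2 269.9 147.6] F [0.1 0.1 0. ] T [0.02 0.04 0.01] g 42.7
t 14.35 tcp [463.7 269.7 146.5] jaw 1.1 z [-4.e-04 -1.e-04 -1.e+00] F [-0.7  0.  -1.2] g 42.7
dp [0.0018 0.3619 0.2322] twist -0.0011 dist 85.99409459307435
```

View pics/w17.png

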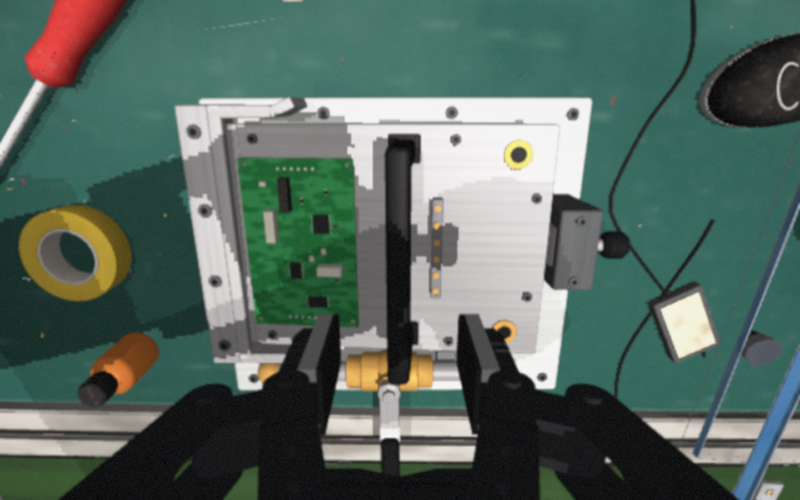

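View pics/s17.png

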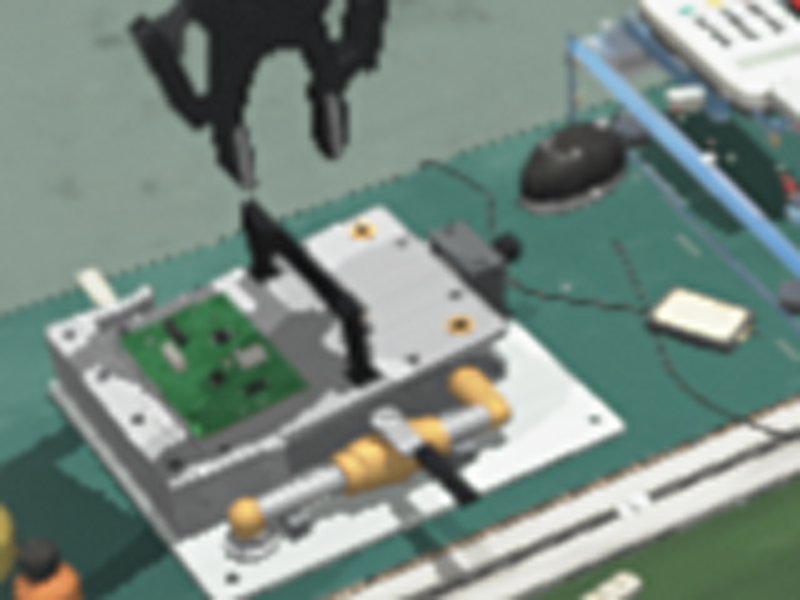

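drive_tool(gripper=[0.3,0.1,0,0,0,0,0,0], dp=[[0.01,0.15,0],[0.01,0.3,0.05],[0.01,0.35,0.15],[0.01,0.35,0.28],[0.01,0.35,0.36],[0.01,0.35,0.38],[0.01,0.35,0.38],[0.01,0.35,0.38]], twist=[0,0,0,0,0,0,0,0])

```text
time_s: 15.15
eef_pos: [534.1, 273.3, 71.5]
ee_rot: [0.0, 0.7, 0.714, 0.0]
force: [-0.1, -0.7, 0.1]
grip_width: -0.001
```

```bash
python3 go.py 534 272 50 1.2; python3 shot.py s18 scene 190 90 350 210
```

```text
t 15.15 tcp [534.1 273.3  71.5] jaw 1.11 z [ 8.e-04  2.e-04 -1.e+00] F [-0.1 -0.7  0.1] g -0.1
dp [-0.0063 -0.0009  0.1074] twist -0.001 dist 21.521665410788465
15.15 [534.1 273.3  71.5] F [-0.1 -0.7  0.1] T [0.01 0.01 0.  ] g -0.1
```

View pics/s18.png

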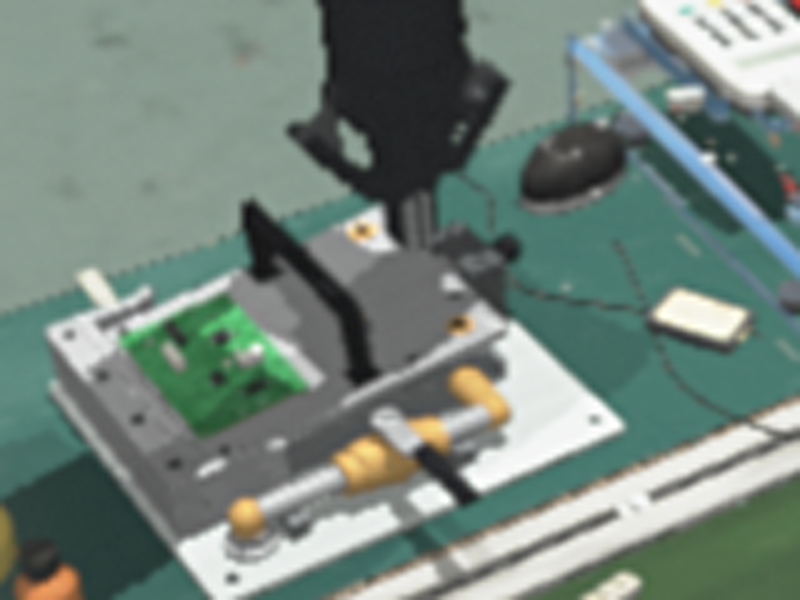

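drive_tool(gripper=[0,0,0,0,0,0,0,0,0,0,0,0,0,0], dp=[[0,0,0.03],[0,0,0.06],[0,0,0.08],[0,0,0.09],[0,0,0.1],[0,0,0.11],[0,0,0.12],[0,0,0.13],[0,0,0.14],[0,0,0.15],[0,0,0.16],[0,0,0.168],[0,0,0.173],[0,0,0.173]], twist=[0,0,0,0,0,0,0,0,0,0,0,0,0,0])

```text
time_s: 16.6
eef_pos: [533.9, 273.1, 38.0]
ee_rot: [0.0, 0.7, 0.714, 0.0]
force: [-7.1, -3.3, 17.7]
grip_width: 0.003
```

```bash
python3 go.py 534 272 80 1.2; python3 shot.py s19 scene 190 90 350 210
```

```text
t 16.6 tcp [533.9 273.1  38. ] jaw 1.12 z [ 3.e-04 -2.e-04 -1.e+00] F [-7.1 -3.3 17.7] g 0.2
dp [-0.0058  0.0003 -0.21  ] twist -0.0009 dist 42.00978275287873
16.6 [533.9 273.1  38. ] F [-7.1 -3.3 17.7] T [-0.53  1.22 -0.06] g 0.2
```

View pics/s19.png

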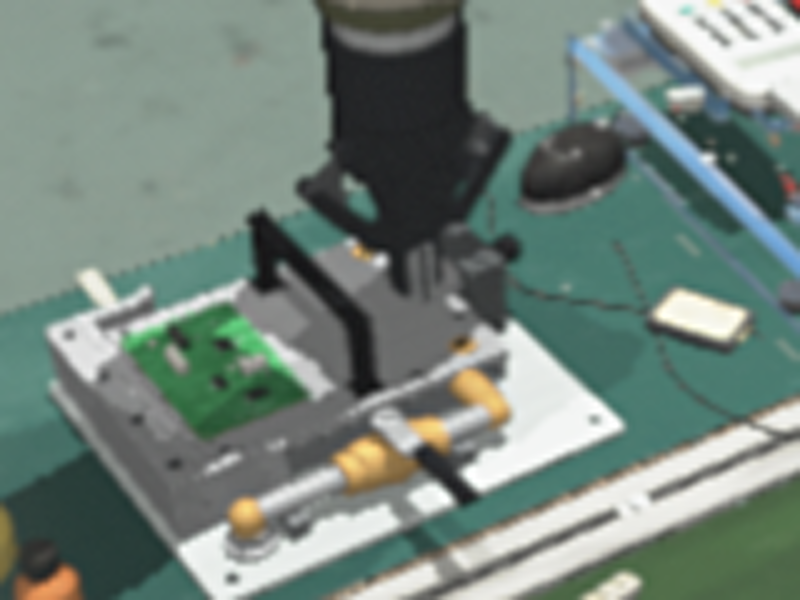

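drive_tool(gripper=[0,0,0,0,0,0,0,0], dp=[[0,0,0.005],[0,0,0.005],[0,0,-0.02],[0,0,-0.1],[0,0,-0.3],[0,0,-0.5],[0,0,-0.55],[0,0,-0.55]], twist=[0,0,0,0,0,0,0,0])

```text
time_s: 17.45
eef_pos: [534.5, 273.3, 147.6]
ee_rot: [0.001, 0.7, 0.714, 0.001]
force: [-0.4, 0.3, -0.1]
grip_width: -0.002
```

```bash
python3 shot.py w20; python3 shot.py s20 scene 190 90 350 210; python3 go.py 459 190 150 1.2
```

```text
17.45 [534.5 273.3 147.6] F [-0.4  0.3 -0.1] T [-0.01  0.01  0.02] g -0.1
17.5 [533.7 273.1 145.7] F [-0.8 -1.1 -0.6] T [-0.05 -0.    0.05] g 0.2
t 17.55 tcp [533.3 273.  144.8] jaw 1.1 z [-2.1e-03 -6.0e-04 -1.0e+00] F [ 0.  -0.2  0.1] g 0.4
dp [-0.4077 -0.3795 -0.0251] twist -0.0011 dist 111.50820653684748
```

View pics/w20.png

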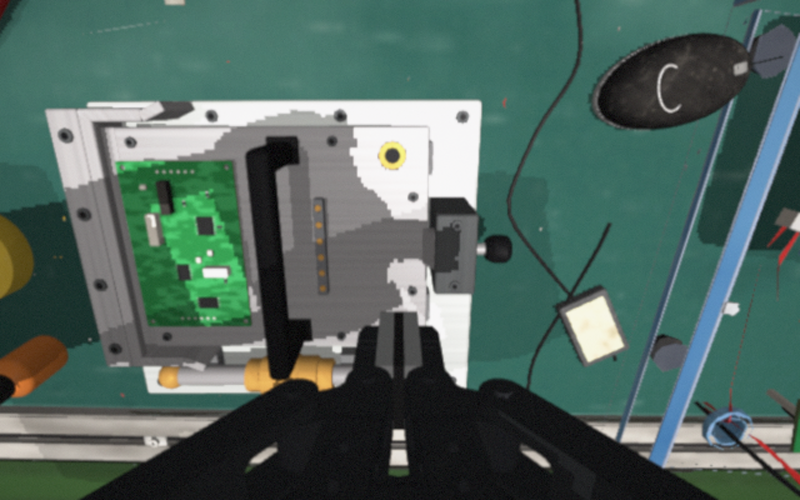

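View pics/s20.png

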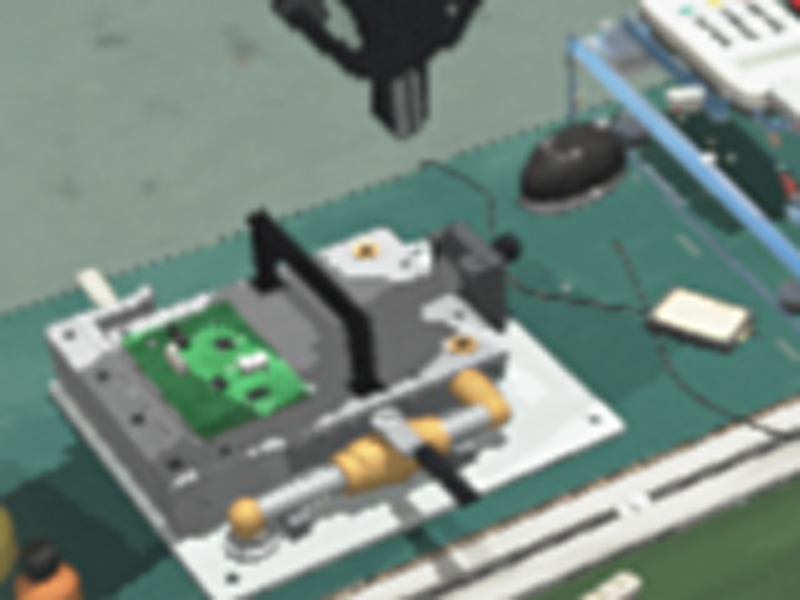

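Run:
```python
from h import *
c,s=pickle.load(open("w20.pkl","rb"))
crop(c,290,90,430,250,3.7,"pics/z20.png")
```

```text
(no output)
```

View pics/z20.png

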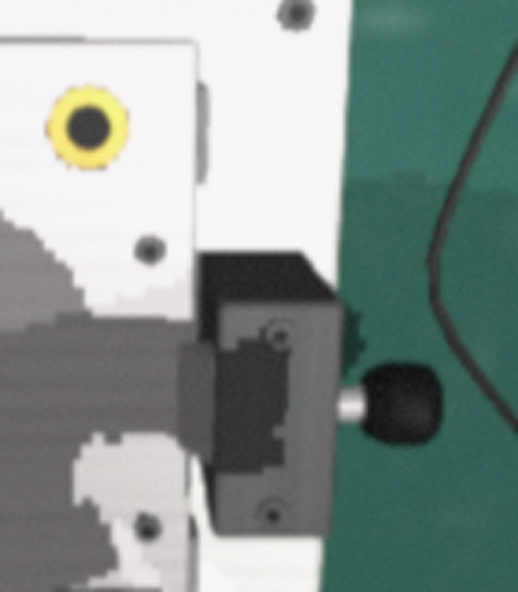

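```bash
cat > arc.py <<'E'
from h import *
from rig import ctrl
s=ctrl.sense(); Rt=q2R(s["ee_rot"]); p=s["eef_pos"]
o=np.array([459.3,270.5]);a=np.radians(1.2);Rf=np.array([[np.cos(a),-np.sin(a)],[np.sin(a),np.cos(a)]])
def rel(f,z): return np.round(Rt.T@(np.array([*(Rf@np.array(f)+o),z])-p)/200,3)
print("tcp",np.round(p,1),"fix",np.round(Rf.T@(p[:2]-o),1))
print("start hi",rel((-34,-160),140),"lo",rel((-34,-160),46))
r=60
for ph in [0,.15,.3,.5,.7,.9,1.1,1.3,1.45,1.571,1.61]:
    u=np.array([np.sin(ph),-np.cos(ph)]);n=np.array([np.cos(ph),np.sin(ph)])
    d=6.5+15*np.cos(ph)+11*np.sin(ph)
    f=np.array([0,-100])+r*u-d*n
    print(ph,np.round(f,1),rel(f,46))
E
python3 arc.py
```

```text
tcp [533.3 273.  144.8] fix [74.   0.9]
start hi [-0.806 -0.539  0.025] lo [-0.805 -0.538  0.495]
0 [ -21.5 -160. ] [-0.805 -0.475  0.495]
0.15 [ -13.8 -162.8] [-0.819 -0.436  0.495]
0.3 [  -5.3 -164.4] [-0.827 -0.394  0.495]
0.5 [   6.9 -164.6] [-0.828 -0.333  0.495]
0.7 [  19.5 -162. ] [-0.815 -0.27   0.495]
0.9 [  31.8 -156.4] [-0.787 -0.209  0.495]
1.1 [  43.  -147.8] [-0.744 -0.153  0.495]
1.3 [  52.2 -136.4] [-0.687 -0.107  0.494]
1.45 [  57.2 -126.3] [-0.636 -0.082  0.494]
1.571 [  60.  -117.5] [-0.592 -0.068  0.494]
1.61 [  60.6 -114.5] [-0.577 -0.065  0.494]
```

drive_tool(gripper=[0,0,0,0,0,0,0,0], dp=[[-0.2,-0.13,0],[-0.4,-0.27,0],[-0.6,-0.4,0],[-0.8,-0.54,0],[-0.8,-0.54,0.05],[-0.8,-0.54,0.2],[-0.8,-0.54,0.3],[-0.8,-0.54,0.3]], twist=[0,0,0,0,0,0,0,0])

```text
time_s: 18.35
eef_pos: [427.0, 111.3, 83.1]
ee_rot: [-0.003, 0.7, 0.714, -0.002]
force: [-0.1, -0.8, -0.2]
grip_width: 0.004
```

```bash
python3 shot.py w21; python3 shot.py s21 scene 190 90 350 210; python3 arc.py
```

```text
18.35 [427.  111.3  83.1] F [-0.1 -0.8 -0.2] T [ 0.02 -0.01 -0.01] g 0.3
18.4 [428.1 111.3  84.8] F [ 0.1  0.5 -0.2] T [-0.01 -0.02  0.02] g 0.0
tcp [428.8 111.4  85.9] fix [ -33.8 -158.5]
start hi [-0.008 -0.002 -0.271] lo [-0.008 -0.001  0.199]
0 [ -21.5 -160. ] [-0.008  0.062  0.199]
0.15 [ -13.8 -162.8] [-0.021  0.101  0.199]
0.3 [  -5.3 -164.4] [-0.03   0.143  0.199]
0.5 [   6.9 -164.6] [-0.03   0.204  0.199]
0.7 [  19.5 -162. ] [-0.017  0.267  0.199]
0.9 [  31.8 -156.4] [0.011 0.328 0.199]
1.1 [  43.  -147.8] [0.054 0.384 0.199]
1.3 [  52.2 -136.4] [0.111 0.43  0.199]
1.45 [  57.2 -126.3] [0.161 0.455 0.199]
1.571 [  60.  -117.5] [0.206 0.469 0.199]
1.61 [  60.6 -114.5] [0.22  0.472 0.199]
```

View pics/w21.png

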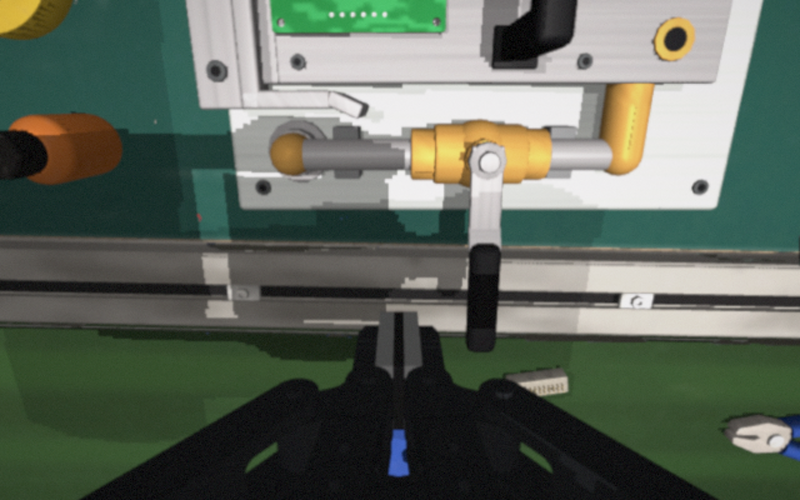

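View pics/s21.png

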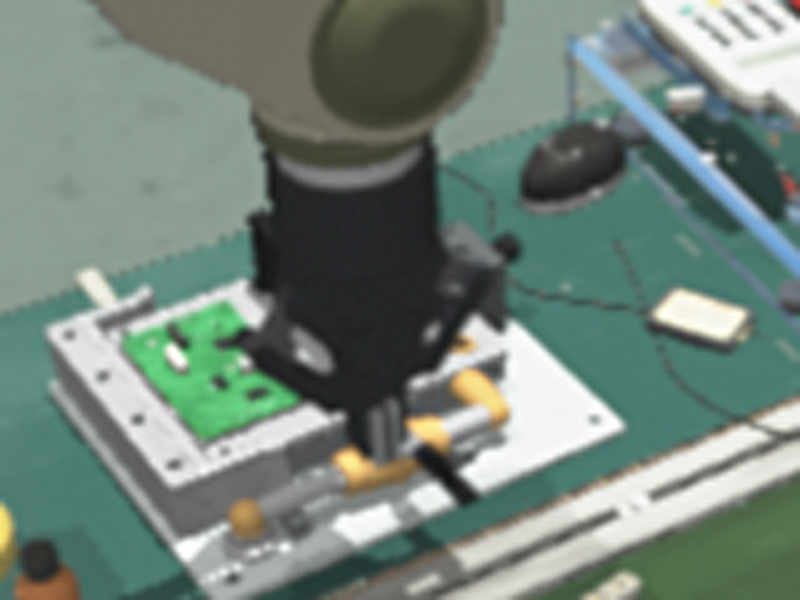

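Run:
```python
from h import *
c,s=pickle.load(open("w21.pkl","rb"))
o=np.array([459.3,270.5]);a=np.radians(1.2);Rf=np.array([[np.cos(a),-np.sin(a)],[np.sin(a),np.cos(a)]])
for n,u,v,z in [("piv",488,160,62),("tip",481,350,59),("sleeve start",484,246,59),("sl L",470,300,59)]:
    p=plane(c,(u/1.25-.1,v/1.25-.1),z,s); print(n,np.round(Rf.T@(p-o),1))
```

```text
piv [ -2.1 -98.3]
tip [   0.6 -180.8]
sleeve start [  -1.  -132.9]
sl L [  -5.4 -156.8]
```

drive_tool(gripper=[0,0,0,0,0,0,0,0,0,0,0,0], dp=[[-0.01,0,0.1],[-0.01,0,0.18],[-0.01,0,0.2],[-0.01,0,0.2],[-0.01,0.06,0.2],[-0.02,0.1,0.2],[-0.03,0.14,0.2],[-0.03,0.17,0.2],[-0.03,0.2,0.2],[-0.025,0.235,0.2],[-0.017,0.267,0.2],[-0.017,0.267,0.2]], twist=[0,0,0,0,0,0,0,0,0,0,0,0])

```text
time_s: 19.65
eef_pos: [483.4, 108.8, 46.4]
ee_rot: [0.0, 0.7, 0.714, 0.0]
force: [0.4, -0.1, -0.5]
grip_width: -0.003
```

```bash
python3 shot.py w22; python3 arc.py
```

```text
19.65 [483.4 108.8  46.4] F [ 0.4 -0.1 -0.5] T [-0.    0.03 -0.02] g -0.3
tcp [483.1 108.8  46.4] fix [  20.4 -162.2]
start hi [ 0.01  -0.271 -0.469] lo [ 0.01  -0.272  0.001]
0 [ -21.5 -160. ] [ 0.011 -0.209  0.002]
0.15 [ -13.8 -162.8] [-0.003 -0.171  0.002]
0.3 [  -5.3 -164.4] [-0.011 -0.128  0.002]
0.5 [   6.9 -164.6] [-0.012 -0.067  0.002]
0.7 [  19.5 -162. ] [ 0.001 -0.004  0.002]
0.9 [  31.8 -156.4] [0.029 0.057 0.002]
1.1 [  43.  -147.8] [0.072 0.113 0.002]
1.3 [  52.2 -136.4] [0.129 0.159 0.002]
1.45 [  57.2 -126.3] [0.18  0.184 0.002]
1.571 [  60.  -117.5] [0.224 0.198 0.002]
1.61 [  60.6 -114.5] [0.239 0.201 0.002]
```

View pics/w22.png

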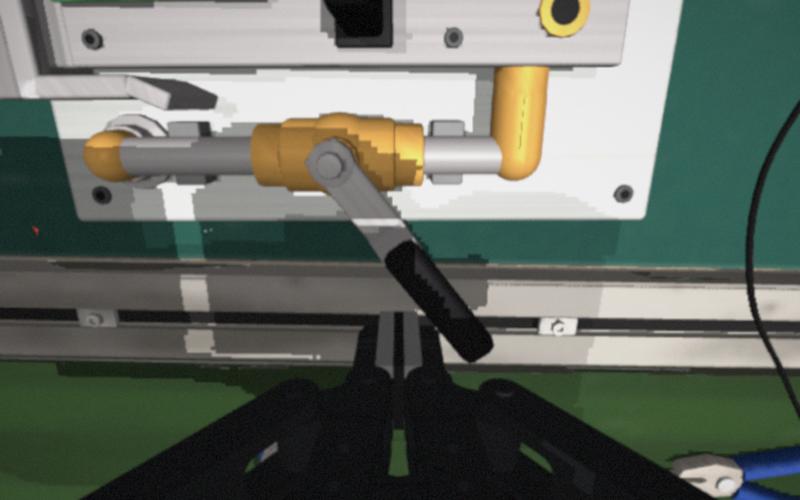

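drive_tool(gripper=[0,0,0,0,0,0,0,0,0,0], dp=[[0.015,0.03,0],[0.03,0.057,0],[0.05,0.085,0],[0.072,0.113,0],[0.1,0.137,0],[0.13,0.16,0],[0.18,0.184,0],[0.21,0.194,0],[0.235,0.2,0],[0.235,0.2,0]], twist=[0,0,0,0,0,0,0,0,0,0])

```text
time_s: 20.7
eef_pos: [521.4, 155.2, 46.3]
ee_rot: [0.001, 0.7, 0.714, -0.002]
force: [-2.9, -13.2, 2.3]
grip_width: 0.001
```

```bash
python3 shot.py w23; python3 arc.py|head -1
```

```text
20.7 [521.4 155.2  46.3] F [ -2.9 -13.2   2.3] T [-2.22  0.58  0.07] g 0.1
tcp [521.4 155.2  46.3] fix [  59.7 -116.6]
```

View pics/w23.png

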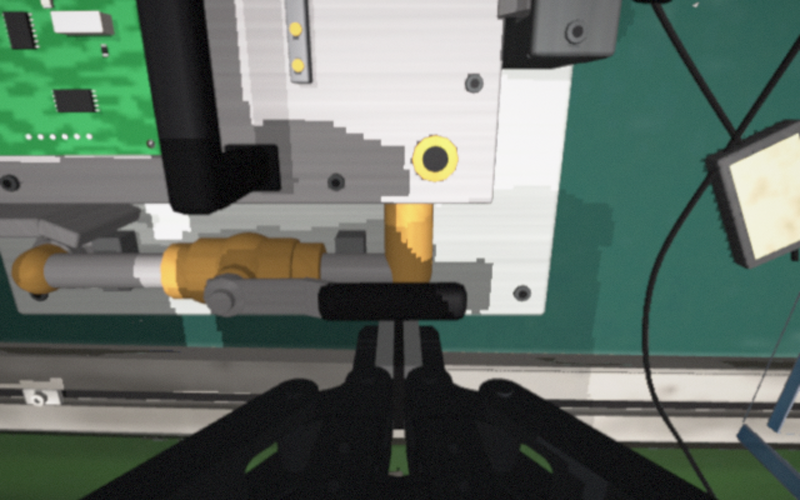

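drive_tool(gripper=[0,0,0,0,0,0,0,0,0,0], dp=[[-0.05,0,0],[-0.1,0,0],[-0.12,0,-0.1],[-0.12,0,-0.3],[-0.12,0,-0.5],[-0.12,0,-0.7],[-0.12,0,-0.8],[-0.12,0,-0.8],[-0.12,0,-0.8],[-0.12,0,-0.8]], twist=[0,0,0,0,0,0,0,0,0,0])

```text
time_s: 21.75
eef_pos: [521.5, 132.4, 204.9]
ee_rot: [-0.001, 0.7, 0.714, -0.001]
force: [-0.2, 0.2, -0.1]
grip_width: 0.002
```

```bash
python3 shot.py w24; python3 shot.py s24 scene 190 90 350 210; python3 shot.py t24 top 160 120 460 310
```

```text
21.75 [521.5 132.4 204.9] F [-0.2  0.2 -0.1] T [-0.01  0.03 -0.02] g 0.2
21.8 [521.6 132.4 205. ] F [-0.5  0.4  0.4] T [ 0.02 -0.01  0.01] g 0.2
21.85 [521.6 132.4 205.1] F [ 0.2 -0.6 -0.1] T [ 0.05  0.04 -0.02] g 0.1
```

View pics/w24.png

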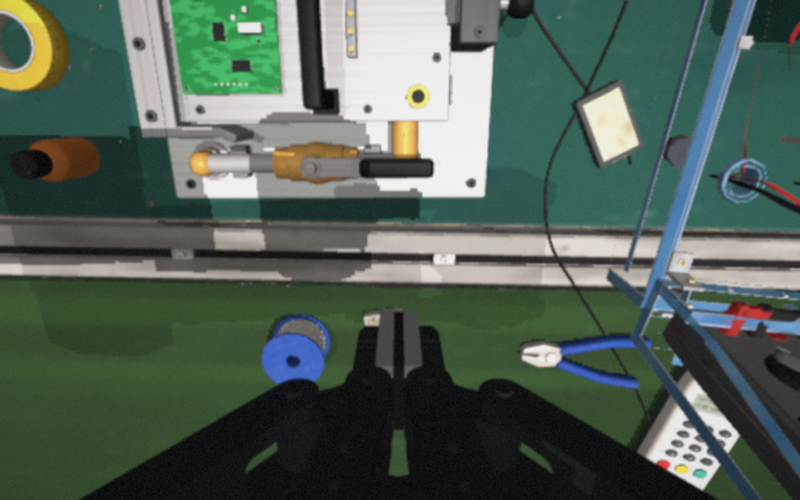

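View pics/s24.png

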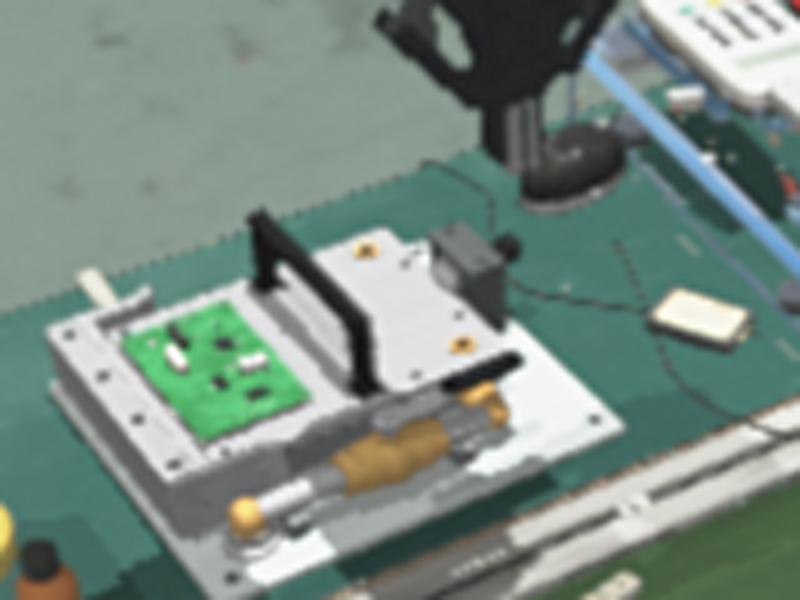

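View pics/t24.png

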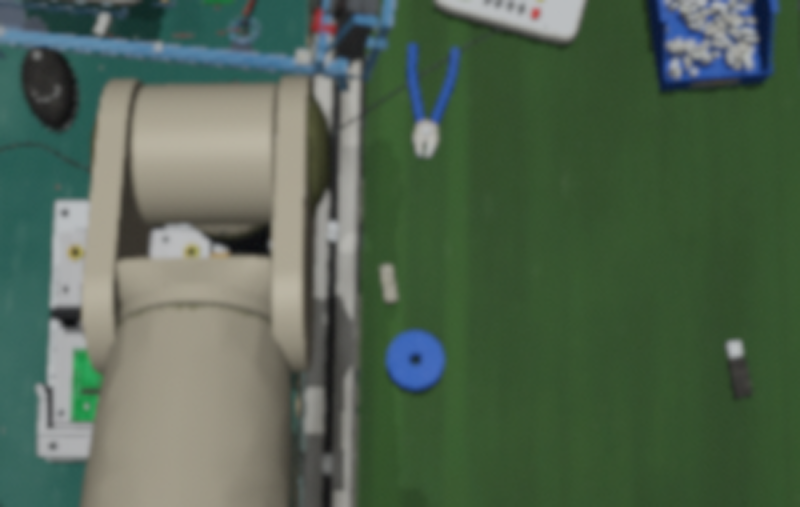

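```bash
python3 -c "
from rig import job
print(job.finish_job())"
```

```text
the job is handed in; nothing more can be done
None
```

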